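# Put the sample jars under vacuum

## Robot

A 6-joint arm with a two-finger parallel gripper is mounted at the origin on the work surface. World frame = base frame: x ahead of the robot, y to its left, z up, the work surface at z = 0. Lengths are in mm, angles in rad, forces in N, time in s.
With the tool pointing down it reaches from about 350 to 875 mm from the base axis. Payload 4.2 kg.
Tool frame: the origin (TCP) lies where the fingers leave the gripper's body, on its centre line; the fingertips stand ahead of it and the grasp point (between the pads) lies 54 mm ahead of it (arm.nose_length is the z of the fingertips in the tool frame, in mm); z points along the fingers, x is the direction in which the jaws open and shut, and the axes are right-handed (so a half turn about z gives the same grasp; the last joint's range is limited). The gripper opens to 85 mm and grips with 20 to 120 N. Pads are 22 mm wide; open, the fingers measure 114 mm over their backs; the gripper's body (76 mm by 85 mm) begins 54 mm behind the grasp point. The pads swing forward as they close: fully open they stand 13 mm farther back than shut.
Start: joints at [-0.869, 0.385, 0.008, 0, -1.194, -0.259], TCP at [267.806, -564.694, 303.912] pointing down, gripper open.
Joint ranges: [-3.14, 3.14], [-1.21, 2.06], [-1.07, 1.41], [-3.16, 2.05], [-2.99, -0.16], [-3.1, 3.1]. Speed limits (rad/s): [2.79, 2.79, 3.14, 3.14, 3.14, 3.14].

## Interface

Orientations are given as a unit quaternion [x, y, z, w].
In Python, from bench import arm, imaging, job_done gives the robot as it stands.
- The arm moves only by the shell command python3 -m crank 'ROWS' [OPENING]. ROWS is a JSON object of lists of equal length, an entry for each row: "delta_pos": the shift along the tool's x, y, z in m, a list of three; "twist": the turn about the tool's z in rad. In form: {"delta_pos": [[tx, ty, tz], ...], "twist": [twist, ...]}. A call has 1 to 8 rows; each row shifts and turns the commanded pose from where the row before left it, along the tool's axes as they then stand; what a row does not reach is not made up. A row lasts 1/12 s, in which the tool goes at most 41.7 mm and 7.16 degrees, less where a joint would pass 70% of its speed; a pose out of reach is approached as far as the arm can. A call is refused whole if a number of a shift passes 0.0417 or a number of a turn 0.125, either way. A call with a gripper value outside its range is refused whole. OPENING is the opening, from 0 (shut) to 1 (fully open), set as the call begins (- or left out, the last holds). The fingers move at their own pace and stop on an object; the grip force is fixed at half the most. Time passes only in rows, so rows that do not move let the fingers close. It gives the time, the measured TCP pose, the force and the opening at its end, in the units of the state.
- arm.read_state(): the state, without advancing time (a new reading comes with each control period).
- imaging.get_image(name): name is "side" or "top" or "wrist"; returns (picture, depth): 420x560x3 uint8, blue, green, red; 420x560 float32, mm along the optical axis (not along the pixel's ray), 0 where there is no reading.
- imaging.camera_model(name): a dict with "vfov" (degrees; the focal length in pixels is half the picture's height over the tangent of half this angle, whatever the lens; pixels are square), "cx", "cy" (the principal point, pixels), "T" (4x4, takes a point from camera to world coordinates); the wrist camera has in their place "hand_eye" (4x4, takes a point from camera to tool coordinates, whose origin is the TCP and whose axes are the tool frame's). Camera axes: x right, y up, looking along -z (the intrinsics and any distortion apply to the point x, -y, -z); pixel columns grow to the right and rows downward; lengths in mm; the calibration is good to about 2 mm. A picture is of the moment at which its call begins: read the wrist's pose just before it. camera_model takes no time and is no camera call.
- job_done(): hands the job in, once; it reports no verdict.
The state is a dict: "clock": time; "joints": joint angles; "joint_vel": joint speeds; "joint_efforts": joint torques, N m; "position": TCP position; "ee_rot": TCP orientation; "contact_force": force on the tool from outside, world axes, zero at the start; "wrist_torque": the same for the moment, N m; "gripper_width": finger opening in mm.
Only numpy, scipy, OpenCV 4.12 (cv2) and the standard library are available. Lean on these libraries where they do the work, as an engineer would, in place of code of your own. Each camera call takes 0.05 s, during which the arm holds its last target.

## Task

Pull the chamber's sample tray out, stand every amber sample jar on the bench upright in it and push the tray fully home; then press the red captive screw-knob down and turn it clockwise until its thread has caught and it stays down. Last, turn the pump's hand-wheel clockwise by its crank grip, feel the resistance rise and let go, and stop just past that, with the red line in the green band, so that the wheel rests there when released. Do not disturb the beaker, the slide box or the wash bottle.

Things in the scene. Friction and masses are not known exactly. Their poses are not given: they have to be found in the camera images.
- chamber: Fixed low white vacuum chamber hood; origin on the bench in the middle of its open front. x points to its back (away from the robot), y along the front, z up. 284 mm wide, 155 mm deep, roof 70 mm above the bench: jars go in only with the tray. The screw-knob stands on the roof at x 45, y 0 mm, on a small steel plate.
- tray_floor (a point): Centre of the top face of the steel sample tray's floor, 12 mm above the bench. x: closing direction, y along the front, z up. Inner room 141 mm (x) by 256 mm (y): four jars fit in a row along y. Rims stand 18 mm above the floor; the blue front panel (x -71 to -83 mm, 276 mm wide) 51 mm. A dark lock post (8 mm square, 48 mm high) stands at x -16, y 0 mm.
- tray_grip (a point): Grip point on the tray's black pull fin: upright plate in the middle of the blue panel on the robot's side, 12 mm thick (y), standing 42 mm out of the panel, 24 to 60 mm above the bench; this point is 44 mm above the bench, 22 mm out from the panel. Axes as tray_floor. Pinch it from above to pull (-x) and push (+x).
- tray (a joint): How far the tray is out of the chamber, m: 0 fully home (panel against the hood), 0.145 fully out (stop). Slides with about 2 N of friction. Starts 0.01 to 0.06 out.
- knob_grip (a point): Centre of the red bar (46 mm long along x, 14 mm wide along y, 30 mm high) of the captive screw-knob that locks the tray. While up the bar spans 105 to 135 mm above the bench, this point 120 mm. A black disc (radius 18 mm, 6 mm thick) is fixed under the bar, a steel collar under that. Turns and sinks with the knob; z up.
- screw (a joint): How far the knob is pressed down, m: 0 up, 0.010 stop. Press it straight down about 8 mm against its spring (3 N rising to 8 N) and turn it while pressed; once the thread has caught it stays down at 0.006 to 0.007, otherwise it springs up. Its end drops in front of the home tray's post and locks it.
- knob (a joint): Turn of the screw-knob, rad, positive clockwise seen from above; 0 at the start, 1.7 the stop. It does not turn unless pressed; the thread has safely caught after 1.2 to 1.4. Light to turn (0.05 N m).
- wheel_axis (a point): On the upright axis of the pump's hand-wheel, level with its top face, 123 mm above the bench; does not turn; z up. The wheel is a flat steel disc, radius 75 mm, 18 mm thick, on a fixed grey pump block 190 (x) by 180 mm; the finned cylinder and its red-tipped rod reach up to 165 mm to +x, below the wheel.
- crank_grip (a point): Middle of the black round crank grip: 22 mm in diameter, upright, 124 to 160 mm above the bench; this point 144 mm. It goes round with the wheel, 55 mm from the axis, and spins freely on its own pin, so the hand need not turn. At wheel angle 0 it lies 34 degrees anticlockwise (from above) from wheel_axis's x.
- wheel (a joint): Wheel angle, rad, positive clockwise from above (the way to turn). Starts -2.6 to -2.0; 0 is the top of the stroke. The push at the grip peaks at 7 to 9 N near -1, then falls; past 0 the piston pushes the wheel on. Friction holds a released wheel to about 0.3; farther on it kicks over (next top: 6.283). Red line on the wheel in the scale's green band: 0.04 to 0.41.
- jar0_center (a point): Centre (half-way up) of a sample jar: closed upright amber glass jar with white lid, a plain cylinder 44 mm in diameter and 44 mm high, about 0.12 kg; z is its axis. Not every jar is present: None when absent.
- jar1_center (a point): Centre (half-way up) of a sample jar: closed upright amber glass jar with white lid, a plain cylinder 44 mm in diameter and 44 mm high, about 0.12 kg; z is its axis. Not every jar is present: None when absent.
- jar2_center (a point): Centre (half-way up) of a sample jar: closed upright amber glass jar with white lid, a plain cylinder 44 mm in diameter and 44 mm high, about 0.12 kg; z is its axis. Not every jar is present: None when absent.
- jar3_center (a point): Centre (half-way up) of a sample jar: closed upright amber glass jar with white lid, a plain cylinder 44 mm in diameter and 44 mm high, about 0.12 kg; z is its axis. Not every jar is present: None when absent.
- beaker: Bystander: empty glass beaker, 68 mm across, 90 mm high, origin at the centre of its foot. Leave alone.
- slide_box: Bystander: closed green slide box, 100 x 170 x 34 mm, origin at the centre of its underside. Leave alone.
- wash_bottle: Bystander: white plastic bottle with red cap, 64 mm across, 170 mm high, origin at the centre of its foot. Leave alone.
Mind the look-alikes: they are no part of the job. What is shaped like the part that bears jar2_center but black or pink is not meant.

How it is judged (in metres and radians):
On the way, in this order (a step that is already met when the one before it is completed fails the run):
1. every jar present stands upright in the sample tray (x of jar0_center in the frame of tray_floor between -0.052 and 0.052 m and y of jar0_center in the frame of tray_floor between -0.115 and 0.115 m and z of jar0_center in the frame of tray_floor between 0.012 and 0.034 m and angle between each of jar0_center, jar1_center, jar2_center, jar3_center's own z axis and vertical below 0.2 rad and x of jar1_center in the frame of tray_floor between -0.052 and 0.052 m and y of jar1_center in the frame of tray_floor between -0.115 and 0.115 m and z of jar1_center in the frame of tray_floor between 0.012 and 0.034 m and x of jar2_center in the frame of tray_floor between -0.052 and 0.052 m and y of jar2_center in the frame of tray_floor between -0.115 and 0.115 m and z of jar2_center in the frame of tray_floor between 0.012 and 0.034 m and x of jar3_center in the frame of tray_floor between -0.052 and 0.052 m and y of jar3_center in the frame of tray_floor between -0.115 and 0.115 m and z of jar3_center in the frame of tray_floor between 0.012 and 0.034 m), for 0.2 s.
2. the tray, with the jars in it, is fully home (all of step 1 and value of joint tray below 0.006 m), for 0.2 s.
3. the screw-knob has been pressed and turned until its thread caught (value of joint tray below 0.006 m and value of joint screw above 0.004 m and value of joint knob above 0.9 rad), for 0.2 s.
4. the hand-wheel has been turned clockwise through the resistance peak and stands just past the top of the stroke (all of step 3 and (value of joint wheel between 0.03 and 0.42 rad or value of joint wheel between 6.3132 and 6.7032 rad) and velocity of joint wheel between -0.05 and 0.05 rad/s), for 0.2 s.
At the end, for the whole second after the job is handed in: Every jar present stands upright (within 0.2 rad) on the tray's floor inside its rims; the tray is home (within 6 mm); the screw-knob is caught: down by more than 4 mm and turned clockwise by more than 0.9 rad; the hand-wheel rests 0.03 to 0.42 rad past the top of a stroke (first or second stroke) (all of step 1 and all of step 4); the robot touches nothing.
It fails at once if the beaker is shifted by more than 3 cm or tipped over (distance of beaker from where it was at the start of the episode above 0.03 m or angle between beaker's own z axis and vertical above 0.5 rad).
It fails at once if the slide box is shifted by more than 3 cm or tipped over (distance of slide_box from where it was at the start of the episode above 0.03 m or angle between slide_box's own z axis and vertical above 0.5 rad).
It fails at once if the wash bottle is shifted by more than 3 cm or tipped over (distance of wash_bottle from where it was at the start of the episode above 0.03 m or angle between wash_bottle's own z axis and vertical above 0.5 rad).
Of jar0, jar1, jar2, jar3 only 2 to 4 are there at a start; the rules pass over those that are not, and their reading is None.
At some moment in a run one of jar0, jar1, jar2, jar3 may be knocked a few centimetres aside while the robot is not near it.
It also fails if it takes over 210 s, if anything falls off the work surface, if the arm or the gripper's body presses on something with over 40 N, if the wrist force passes 120 N, or if a joint passes its speed limit or range.

## Working session

There is one attempt and no reset: what is moved stays moved. The work goes in short steps, Python scripts to look and compute and a shell command to move; the robot and the scene stay as the last step left them, time stands still between calls to the robot, and variables do not carry over. Pictures are saved under pics/ and viewed, and the job is handed in when it is done.

```bash
ls; mkdir -p pics
python3 - <<'E'
from bench import arm, imaging
import cv2
print(arm.read_state()); print(arm.nose_length)
for n in ("side","top","wrist"):
    print(n,imaging.camera_model(n))
    p,d=imaging.get_image(n); cv2.imwrite(f"pics/{n}0.png",p)
E
```

```text
pics
{'clock': 0.0, 'joints': array([-8.69400866e-01,  3.85585443e-01,  6.59412989e-03, -4.65248066e-04,
       -1.19400148e+00, -2.58542033e-01]), 'joint_vel': array([-6.51918185e-04, -1.21505959e-03, -3.36787676e-04,  2.14616461e-03,
        1.55823109e-03, -1.71324541e-05]), 'joint_efforts': array([ 2.09646664e-04, -3.92289054e+01,  1.88397521e+01,  4.18601140e+00,
       -4.64769983e-03, -1.83976636e-05]), 'position': array([ 267.62314243, -564.32683525,  302.79657325]), 'ee_rot': array([ 5.34619032e-01,  8.45092443e-01,  5.36446101e-04, -9.82389534e-04]), 'contact_force': array([ 0.09492052,  0.56370306, -0.38463382]), 'wrist_torque': array([-0.01162377,  0.00591084,  0.06326081]), 'gripper_width': 85.27653318021441}
72.6
side {'vfov': 46.746981670314455, 'cx': 281.8249943613648, 'cy': 210.3002960276454, 'T': array([[ 9.44520003e-01,  2.09684373e-01, -2.52813030e-01,
         2.27160086e+02],
       [-3.28102984e-01,  5.66765234e-01, -7.55728524e-01,
        -1.14805374e+03],
       [-1.51788253e-02,  7.96749417e-01,  6.04119169e-01,
         1.02410875e+03],
       [ 0.00000000
[... 236 characters left out ...]
02],
       [-9.99670866e-01, -2.55305802e-02,  2.51978179e-03,
        -1.84087415e+00],
       [ 1.11767414e-04,  9.38843351e-02,  9.95583105e-01,
         1.52984993e+03],
       [ 0.00000000e+00,  0.00000000e+00,  0.00000000e+00,
         1.00000000e+00]])}
wrist {'vfov': 64.99808121843316, 'cx': 276.5651649563629, 'cy': 201.21863216259513, 'hand_eye': array([[ 9.99999796e-01, -6.16601903e-04,  1.65868898e-04,
        -2.04617736e+00],
       [-5.32745443e-04, -9.48896512e-01, -3.15586954e-01,
        -8.08824600e+01],
       [ 3.51983935e-04,  3.15586801e-01, -9.48896647e-01,
        -7.00161458e+01],
       [ 0.00000000e+00,  0.00000000e+00,  0.00000000e+00,
         1.00000000e+00]])}
```

View pics/side0.png

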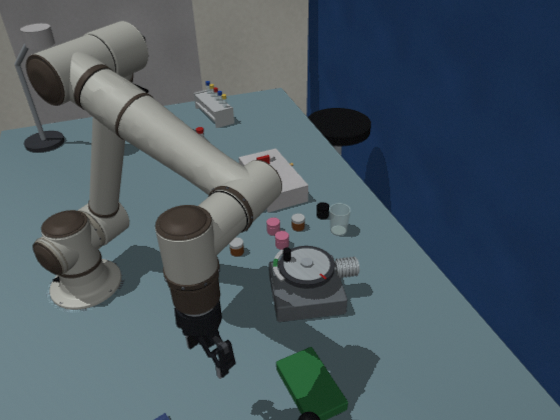

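View pics/top0.png

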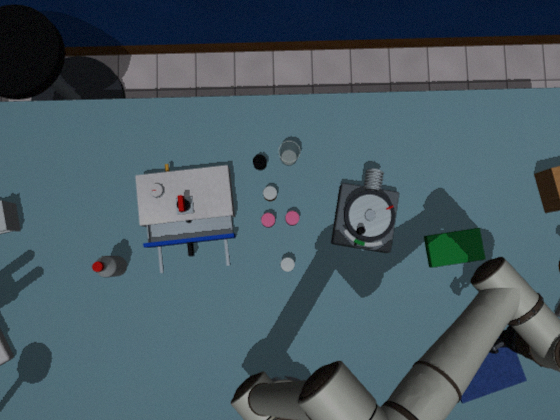

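The side view shows amber jars with white lids at (237,247) and (298,221). The look-alikes are pink ones at (274,226) and (282,239) and a black one at (323,210). In the top view the white lids are at (288,264) and (270,192), the pinks at (268,219) and (292,217), and the black at (260,161). I choose the amber/white ones and will check them in close crops.

```bash
cat > h.py <<'E'
import numpy as np, cv2
from bench import arm, imaging
from scipy.spatial.transform import Rotation as R
def cam(n, st=None):
    m=imaging.camera_model(n); f=210/np.tan(np.radians(m['vfov']/2))
    if n=='wrist':
        st=st or arm.read_state(); T=np.eye(4); T[:3,:3]=R.from_quat(st['ee_rot']).as_matrix(); T[:3,3]=st['position']; T=T@m['hand_eye']
    else: T=m['T']
    return f,m['cx'],m['cy'],T
def px(n,u,v,z,st=None,c=None):
    f,cx,cy,T=c or cam(n,st)
    d=T[:3,:3]@np.array([(u-cx)/f,-(v-cy)/f,-1.0]); o=T[:3,3]
    return o+d*(z-o[2])/d[2]
def proj(n,P,st=None,c=None):
    f,cx,cy,T=c or cam(n,st)
    q=T[:3,:3].T@(np.array(P)-T[:3,3]); return cx+f*q[0]/-q[2], cy-f*q[1]/-q[2]
def shot(n,name,crop=None,s=1):
    st=arm.read_state(); p,d=imaging.get_image(n); q=p
    if crop: a,b,c,e=crop; q=p[b:e,a:c]
    cv2.imwrite('pics/'+name+'.png',cv2.resize(q,None,fx=s,fy=s,interpolation=cv2.INTER_CUBIC)); return p,d,st
E
python3 - <<'E'
from h import *
p=cv2.imread('pics/top0.png'); cv2.imwrite('pics/t1.png',cv2.resize(p[140:290,90:310],None,fx=3.6,fy=3.6,interpolation=cv2.INTER_CUBIC))
cv2.imwrite('pics/t2.png',cv2.resize(p[150:270,310:430],None,fx=4,fy=4,interpolation=cv2.INTER_CUBIC))
p=cv2.imread('pics/side0.png'); cv2.imwrite('pics/s1.png',cv2.resize(p[110:270,190:380],None,fx=3.6,fy=3.6,interpolation=cv2.INTER_CUBIC))
for n,u,v,z in [('top',288,264,44),('top',270,192,44),('top',260,161,44),('top',268,219,44),('top',292,217,44),('side',236.5,243,44),('side',298,218,44),('top',361,230,160),('top',370,215,123),('top',190,249,60),('top',184,204,135)]: print(n,u,v,px(n,u,v,z).round(0))
E
```

```text
top 288 264 [454. -23.  44.]
top 270 192 [677.  27.  44.]
top 260 161 [776.  56.  44.]
top 268 219 [593.  35.  44.]
top 292 217 [598. -39.  44.]
side 236.5 243 [452. -31.  44.]
side 298 218 [673.  20.  44.]
top 361 230 [ 545. -231.  160.]
top 370 215 [ 591. -265.  123.]
top 190 249 [507. 274.  60.]
top 184 204 [636. 276. 135.]
```

View pics/t1.png

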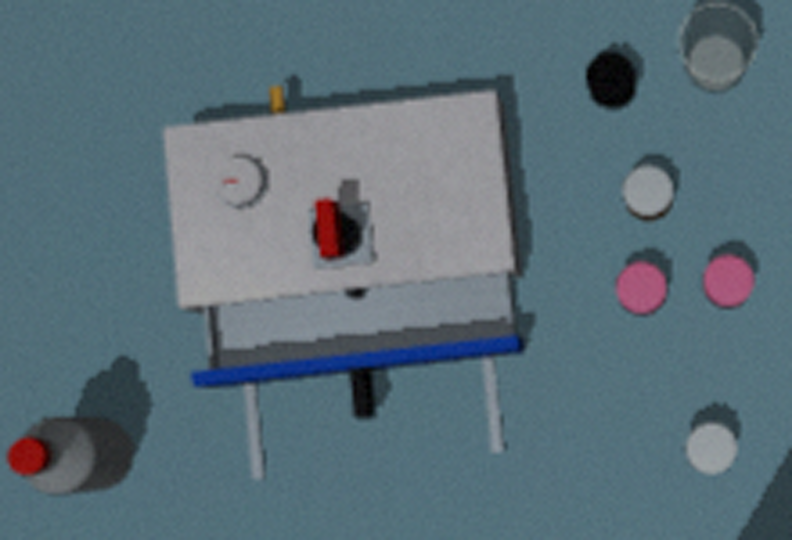

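View pics/s1.png

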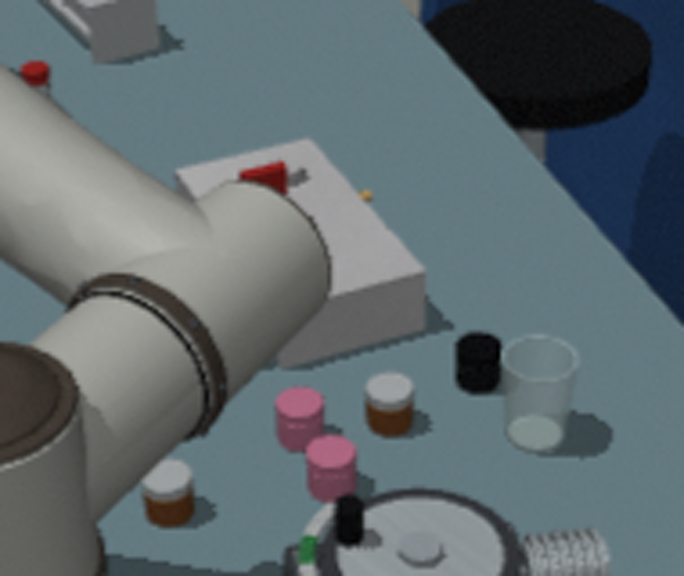

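View pics/t2.png

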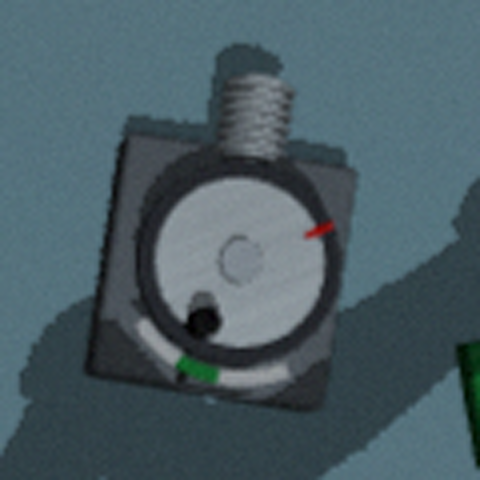

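View pics/wrist0.png

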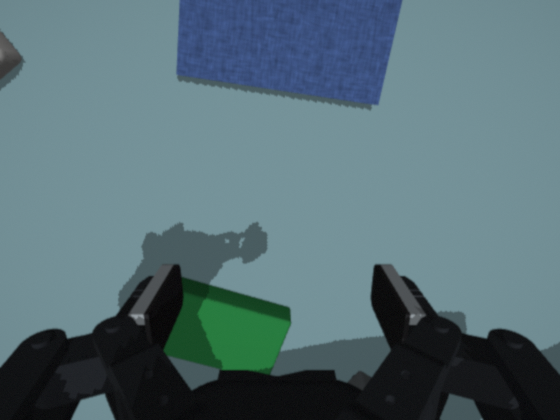

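Crops confirm that there are two amber jars with white lids, with pink and black the look-alikes. The tray is out about 50 mm. The wheel is at about -2.07 (green band at crop (198,370), red line at (320,230)). Next I work out the moves.

```bash
cat >> h.py <<'E'
def phi(st=None):
    st=st or arm.read_state(); M=R.from_quat(st['ee_rot']).as_matrix(); return np.degrees(np.arctan2(M[1,0],M[0,0]))
def go(x,y,z,ph=None,step=38):
    "translation first (tool axes as they stand), then twist"
    st=arm.read_state(); M=R.from_quat(st['ee_rot']).as_matrix()
    d=M.T@(np.array([x,y,z])-st['position']); n=max(1,int(np.ceil(np.abs(d).max()/step))); n2=int(np.ceil(np.linalg.norm(d)/41)); n=max(n,n2)
    print('at',st['position'].round(1),'phi',round(phi(st),1),'d_tool',d.round(1),'rows',n,'each(m)',(d/n/1000).round(4))
    if ph is not None:
        t=-((ph-phi(st)+180)%360-180); print('twist',round(np.radians(t),3))
E
python3 -c "
from h import *
go(470,250,240,94.6)"
```

```text
at [ 267.7 -564.4  303.1] phi 115.4 d_tool [649.2 531.7  64.1] rows 21 each(m) [0.0309 0.0253 0.0031]
twist 0.362
```

```bash
python3 -m crank '{"delta_pos": [[0.031,0.025,0],[0.031,0.025,0],[0.031,0.025,0],[0.031,0.025,0],[0.031,0.025,0],[0.031,0.025,0],[0.031,0.025,0]], "twist": [0,0,0,0,0,0,0]}'
python3 -m crank '{"delta_pos": [[0.031,0.025,0],[0.031,0.025,0],[0.031,0.025,0],[0.031,0.025,0],[0.031,0.025,0],[0.031,0.025,0],[0.031,0.025,0]], "twist": [0,0,0,0,0,0,0]}'
python3 -m crank '{"delta_pos": [[0.031,0.025,0],[0.031,0.025,0],[0.031,0.025,0],[0.031,0.025,0],[0.031,0.025,0],[0.031,0.025,0],[0.031,0.025,0],[0,0,0]], "twist": [0,0,0,0,0,0,0,0]}'
python3 -m crank '{"delta_pos": [[0,0,0.02],[0,0,0.02],[0,0,0.02],[0,0,0],[0,0,0]], "twist": [0.12,0.12,0.12,0,0]}'
python3 -c "
from h import *
shot('top','t3');shot('wrist','w3');st=arm.read_state();print(st['joints'].round(2));go(507,272,98,94.6)
shot('side','s3')"
```

```text
clock: 0.73
position: [332.7, -291.8, 303.7]
ee_rot: [0.535, 0.845, 0.0, -0.0]
contact_force: [1.0, 0.2, 0.4]
gripper_width: 85.3
clock: 1.32
position: [397.7, -20.7, 304.1]
ee_rot: [0.534, 0.845, 0.0, 0.0]
contact_force: [1.1, -0.6, 0.2]
gripper_width: 85.4
clock: 1.98
position: [464.7, 254.1, 303.0]
ee_rot: [0.533, 0.846, 0.001, 0.0]
contact_force: [0.4, -0.1, 0.6]
gripper_width: 85.2
clock: 2.4
position: [463.0, 248.1, 243.2]
ee_rot: [0.676, 0.737, -0.001, 0.0]
contact_force: [1.0, 0.3, 0.7]
gripper_width: 85.3
[ 0.8   0.27 -0.32  0.   -0.98 -2.29]
at [463.9 248.8 245.2] phi 94.9 d_tool [ 19.3  44.7 147.3] rows 4 each(m) [0.0048 0.0112 0.0368]
twist 0.005
```

View pics/t3.png

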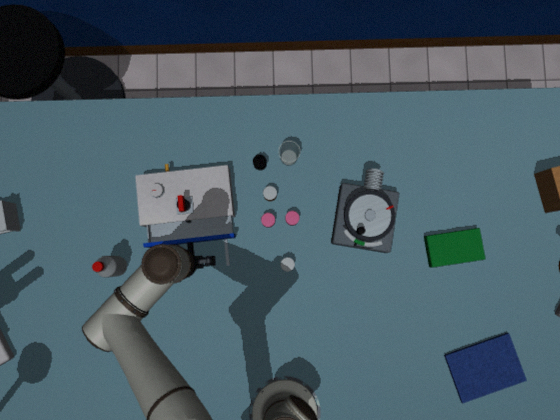

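View pics/w3.png

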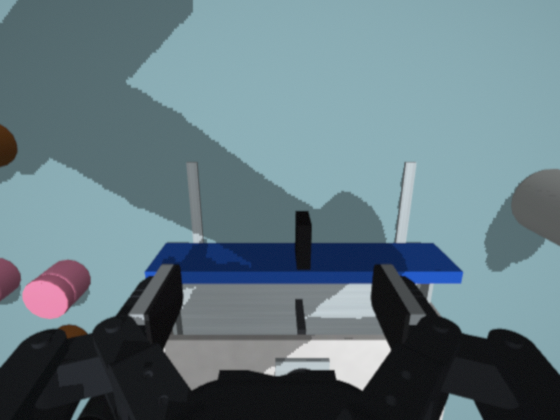

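View pics/s3.png

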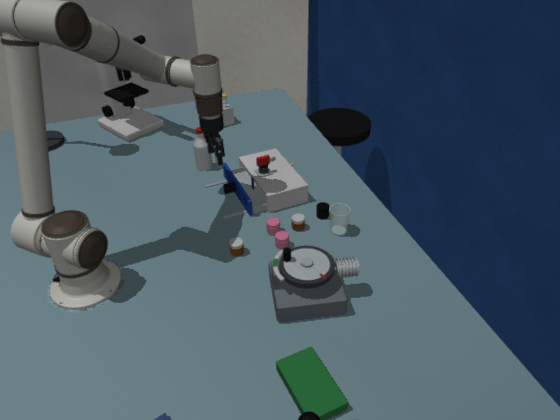

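The top view, now clear of the arm, shows only two amber jars with white lids: (288,264) and (270,192). In the wrist view the fin top is around (304,245), and the panel is parallel to the image rows, so φ ≈ 94.9° suits.

```bash
python3 -c "
from h import *
p=cv2.imread('pics/w3.png');cv2.imwrite('pics/w3c.png',cv2.resize(p[190:340,220:390],None,fx=4,fy=4))
for v in (245,): print(px('wrist',304,v,60))
for u,v in ((147,273),(462,273)): print(px('wrist',u,v,63))
p=cv2.imread('pics/t3.png').astype(int)
"
```

```text
[506.59188913 274.42258358  60.        ]
[543.43597333 140.88486851  63.        ]
[520.28740524 414.23852774  63.        ]
```

View pics/w3c.png

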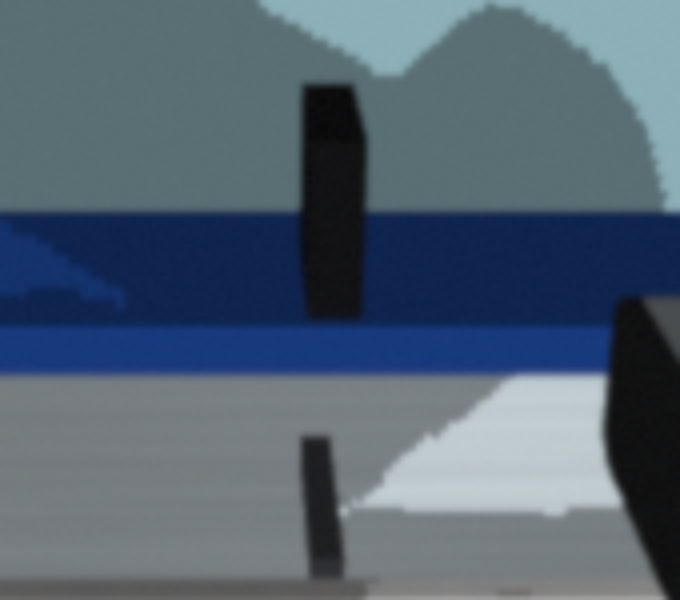

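```bash
python3 -c "
from h import *
go(503.5,274,100,94.9)"
```

```text
at [463.9 248.8 245.4] phi 94.9 d_tool [ 21.5  41.3 145.6] rows 4 each(m) [0.0054 0.0103 0.0364]
twist -0.001
```

```bash
python3 -m crank '{"delta_pos": [[0.011,0.021,0],[0.011,0.021,0],[0,0,0.036],[0,0,0.036],[0,0,0.036],[0,0,0.037],[0,0,0]], "twist": [0,0,0,0,0,0,0]}'
python3 -m crank '{"delta_pos": [[0,0,0],[0,0,0],[0,0,0],[0,0,0],[0,0,0],[0,0,0]], "twist": [0,0,0,0,0,0]}' 0
python3 -c "
from h import *
go(503.5,274,100,94.9)"
```

```text
clock: 3.13
position: [500.6, 271.4, 93.1]
ee_rot: [0.678, 0.735, -0.006, -0.001]
contact_force: [-1.5, -0.8, -1.6]
gripper_width: 84.9
clock: 3.63
position: [503.8, 274.7, 100.5]
ee_rot: [0.677, 0.736, 0.002, -0.0]
contact_force: [-9.3, 21.4, 5.7]
gripper_width: 12.3
at [503.8 274.7 100.5] phi 94.7 d_tool [-0.7 -0.4  0.5] rows 1 each(m) [-0.0007 -0.0004  0.0005]
twist -0.003
```

```bash
python3 -m crank '{"delta_pos": [[0,-0.01,0],[0,-0.012,0],[0,-0.012,0],[0,-0.012,0],[0,-0.012,0],[0,-0.012,0],[0,-0.01,0],[0,0,0]], "twist": [0,0,0,0,0,0,0,0]}'
python3 -m crank '{"delta_pos": [[0,-0.004,0],[0,-0.004,0],[0,0,0]], "twist": [0,0,0]}'
```

```text
clock: 4.3
position: [422.8, 268.2, 100.6]
ee_rot: [0.677, 0.736, 0.002, -0.0]
contact_force: [-2.5, 2.3, 7.4]
gripper_width: 11.2
clock: 4.55
position: [415.8, 267.6, 100.6]
ee_rot: [0.677, 0.736, 0.002, 0.0]
contact_force: [-2.0, 1.3, 9.3]
gripper_width: 11.3
```

```bash
python3 -m crank '{"delta_pos": [[0,-0.003,0],[0,-0.003,0],[0,0,0]], "twist": [0,0,0]}'
python3 -m crank '{"delta_pos": [[0,-0.003,0],[0,0,0]], "twist": [0,0]}'
python3 -m crank '{"delta_pos": [[0,-0.003,0],[0,0,0]], "twist": [0,0]}'
```

```text
clock: 4.8
position: [412.8, 267.4, 100.6]
ee_rot: [0.676, 0.737, 0.004, 0.001]
contact_force: [15.7, -3.9, 0.2]
gripper_width: 10.9
clock: 4.97
position: [412.5, 267.4, 100.6]
ee_rot: [0.676, 0.737, 0.006, 0.002]
contact_force: [29.8, -8.5, -7.0]
gripper_width: 11.2
clock: 5.13
position: [412.0, 267.4, 100.6]
ee_rot: [0.676, 0.737, 0.008, 0.003]
contact_force: [44.0, -14.4, -14.4]
gripper_width: 11.1
```

At the stop. I relax, open, rise, and look.

```bash
python3 -m crank '{"delta_pos": [[0,0.004,0],[0,0.004,0],[0,0,0]], "twist": [0,0,0]}'
python3 -m crank '{"delta_pos": [[0,0,0],[0,0,0],[0,0,0],[0,0,0],[0,0,0],[0,0,-0.035],[0,0,-0.035],[0,0,-0.035]], "twist": [0,0,0,0,0,0,0,0]}' 1
python3 -m crank '{"delta_pos": [[0,0,-0.035],[0,0,-0.035],[0,0,-0.03],[0,0,0],[0,0,0]], "twist": [0,0,0,0,0]}'
python3 -c "
from h import *
shot('top','t4');shot('wrist','w4')
go(454,-27,250,94.9)"
```

```text
clock: 5.38
position: [413.8, 267.5, 100.6]
ee_rot: [0.677, 0.736, 0.003, 0.0]
contact_force: [1.7, -1.0, 8.2]
gripper_width: 11.4
clock: 6.05
position: [411.1, 265.9, 204.5]
ee_rot: [0.677, 0.736, -0.001, 0.0]
contact_force: [1.3, 1.3, 0.3]
gripper_width: 85.5
clock: 6.47
position: [411.7, 266.6, 305.6]
ee_rot: [0.677, 0.736, 0.002, -0.0]
contact_force: [-0.2, -0.4, -0.6]
gripper_width: 85.5
at [410.9 265.8 302.8] phi 94.7 d_tool [-295.3   18.9   53.1] rows 8 each(m) [-0.0369  0.0024  0.0066]
twist -0.003
```

View pics/t4.png

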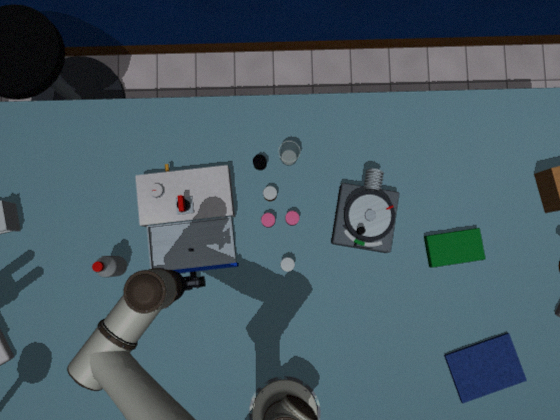

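View pics/w4.png

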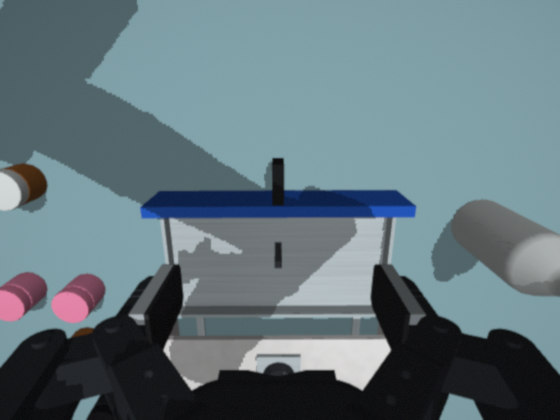

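Run:
```python
from h import *
p=cv2.imread('pics/w4.png')
cv2.imwrite('pics/w4c.png',cv2.resize(p[150:330,130:430],None,fx=2.6,fy=2.6))
st=arm.read_state()
for u,v,z in ((278,266,60),(278,245,60)): print(px('wrist',u,v,z).round(1))
for u,v in ((142,211),(414,211)): print(px('wrist',u,v,63).round(1))
t=cv2.imread('pics/t4.png'); 
hsv=cv2.cvtColor(t,cv2.COLOR_BGR2HSV)
m=((hsv[...,1]<60)&(hsv[...,2]>110)).astype(np.uint8)
n,l,s,c=cv2.connectedComponentsWithStats(m)
for i in range(1,n):
    if 30<s[i,4]<400: print(c[i].round(1),s[i,4],px('top',*c[i],44).round(1))
```

```text
[507.  273.3  60. ]
[482.4 271.2  60. ]
[454.9 132.3  63. ]
[432.2 403.4  63. ]
[537.8  84. ] 94 [1001.2 -829.9   44. ]
[552.8  83.9] 91 [1000.4 -877.6   44. ]
[288.1 156.7] 161 [787.5 -31.8  44. ]
[375.1 178.2] 137 [ 712.5 -300.8   44. ]
[269.3 192.4] 155 [676.2  29.5  44. ]
[  2.  219.9] 142 [611.8 856.3  44. ]
[225.8 241.9] 306 [526.1 166.9  44. ]
[348.8 235.1] 55 [ 537.4 -212.2   44. ]
[373.4 243.7] 74 [ 509.1 -286.7   44. ]
[287.  264.3] 167 [452.9 -19.4  44. ]
[105.4 273.2] 49 [439.9 535.9  44. ]
[  2.5 354.7] 100 [204.3 843.4  44. ]
[251.9 401.8] 61 [47.7 96.1 44. ]
[313.7 402.8] 115 [ 40.2 -88.1  44. ]
[298.4 414.8] 64 [  6.8 -41.4  44. ]
```

View pics/w4c.png

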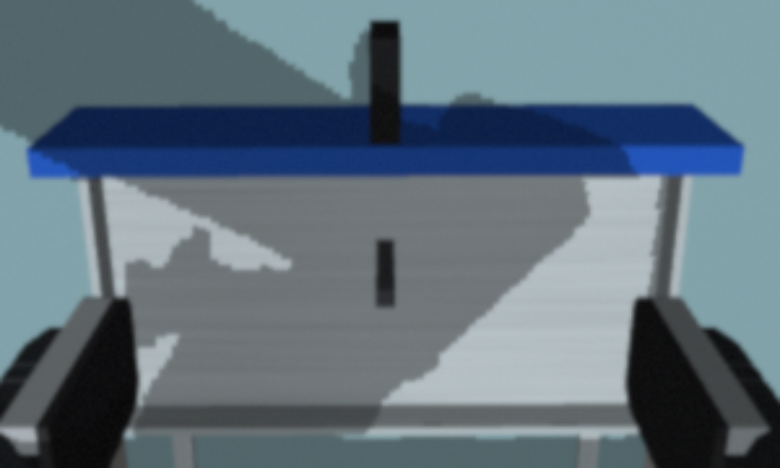

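```bash
python3 -m crank '{"delta_pos": [[-0.037,0.002,0.005],[-0.037,0.002,0.005],[-0.037,0.002,0.005],[-0.037,0.002,0.005],[-0.037,0.002,0.005],[-0.037,0.002,0.005],[-0.035,0.002,0.005],[-0.034,0.002,0.005]], "twist": [0,0,0,0,0,0,0,0]}'
python3 -m crank '{"delta_pos": [[0,0,0.01],[0,0,0]], "twist": [0,0]}'
python3 - <<'E'
from h import *
shot('wrist','w5'); print(arm.read_state()['position'])
E
```

```text
clock: 7.23
position: [450.6, -24.4, 262.0]
ee_rot: [0.677, 0.736, -0.002, -0.001]
contact_force: [0.9, -0.3, -0.1]
gripper_width: 85.5
clock: 7.4
position: [449.8, -24.4, 250.5]
ee_rot: [0.679, 0.734, -0.003, -0.002]
contact_force: [0.0, 0.2, 0.1]
gripper_width: 85.2
[450.39310154 -23.42275488 251.66028315]
```

View pics/w5.png

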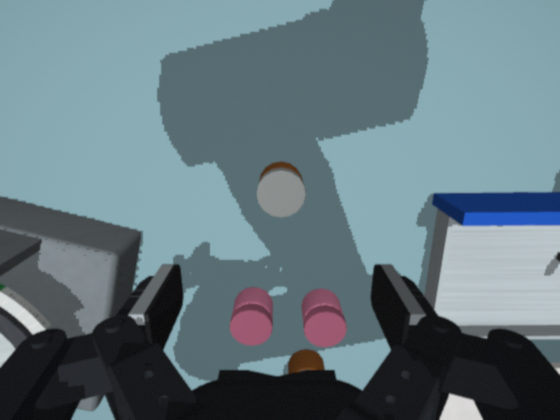

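The wrist view shows the amber jar's lid at about (281,193), with the pinks at (252,325) and (324,325).

```bash
cat >> h.py <<'E'
def lid(p,st,x0,x1,y0,y1,z=44,n='wrist'):
    hsv=cv2.cvtColor(p,cv2.COLOR_BGR2HSV); m=((hsv[...,1]<45)&(hsv[...,2]>115)).astype(np.uint8)
    k=np.zeros_like(m); k[y0:y1,x0:x1]=m[y0:y1,x0:x1]
    cs,_=cv2.findContours(k,cv2.RETR_EXTERNAL,cv2.CHAIN_APPROX_NONE); c=max(cs,key=cv2.contourArea)
    e=cv2.fitEllipse(c); print('ellipse',e); q=px(n,*e[0],z,st); print(q.round(1)); return q
E
python3 - <<'E'
from h import *
st=arm.read_state(); p=cv2.imread('pics/w5.png'); q=lid(p,st,240,320,150,230)
print(px('wrist',281,193,44,st))
go(q[0],q[1],81,94.9)
E
```

```text
ellipse ((280.4782409667969, 193.7901611328125), (46.18742370605469, 48.748619079589844), 90.80783081054688)
[454.4 -21.7  44. ]
[453.61160103 -21.31084412  44.        ]
at [450.4 -23.4 251.7] phi 94.6 d_tool [  1.5   5.1 170.6] rows 5 each(m) [0.0003 0.001  0.0341]
twist -0.005
```

```bash
python3 -m crank '{"delta_pos": [[0.001,0.004,0.034],[0,0,0.034],[0,0,0.034],[0,0,0.034],[0,0,0.034],[0,0,0]], "twist": [0,0,0,0,0,0]}'
python3 -m crank '{"delta_pos": [[0,0,0],[0,0,0],[0,0,0],[0,0,0],[0,0,0],[0,0,0]], "twist": [0,0,0,0,0,0]}' 0
python3 -m crank '{"delta_pos": [[0,0,-0.03],[0,0,-0.03],[0,0,-0.03],[0,0,-0.01],[0,0,0]], "twist": [0,0,0,0,0]}'
python3 -c "
from h import *
shot('wrist','w6')
go(534.6,214,180,94.9)"
```

```text
clock: 7.95
position: [451.8, -21.0, 78.3]
ee_rot: [0.677, 0.736, -0.006, -0.004]
contact_force: [-1.1, -0.2, -0.4]
gripper_width: 85.4
clock: 8.45
position: [456.9, -20.5, 86.5]
ee_rot: [0.677, 0.736, 0.002, 0.001]
contact_force: [-0.7, 2.4, 6.4]
gripper_width: 42.5
clock: 8.87
position: [457.1, -20.7, 188.3]
ee_rot: [0.677, 0.736, 0.004, 0.003]
contact_force: [0.4, -0.4, -1.2]
gripper_width: 42.7
at [455.9 -20.9 186.2] phi 94.7 d_tool [227.6  97.7   7.1] rows 7 each(m) [0.0325 0.014  0.001 ]
twist -0.003
```

View pics/w6.png

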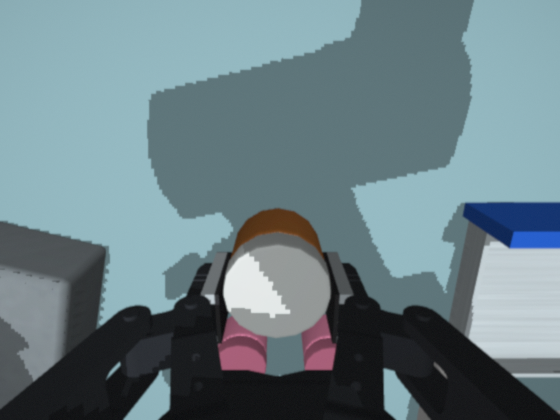

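```bash
python3 -m crank '{"delta_pos": [[0.0325,0.014,0],[0.0325,0.014,0],[0.0325,0.014,0],[0.0325,0.014,0],[0.0325,0.014,0],[0.0325,0.014,0],[0.0325,0.014,0],[0,0,0]], "twist": [0,0,0,0,0,0,0,0]}'
python3 -m crank '{"delta_pos": [[0,0,0],[0,0,0],[0,0,0]], "twist": [0,0,0]}'
python3 -c "
from h import *
shot('wrist','w7');go(534.6,214,98,94.9)"
```

```text
clock: 9.58
position: [536.1, 218.8, 182.6]
ee_rot: [0.676, 0.737, 0.001, 0.0]
contact_force: [1.2, -1.0, -0.7]
gripper_width: 43.1
clock: 9.83
position: [533.5, 212.5, 183.0]
ee_rot: [0.678, 0.735, -0.001, -0.0]
contact_force: [-0.2, -0.1, -1.5]
gripper_width: 42.5
at [533.7 212.4 183.4] phi 94.7 d_tool [ 1.6  1.2 85.4] rows 3 each(m) [0.0005 0.0004 0.0285]
twist -0.004
```

View pics/w7.png

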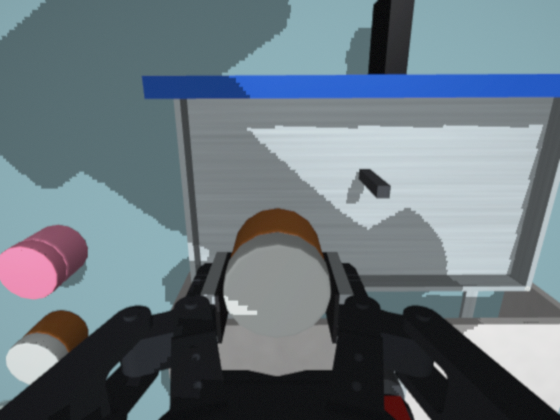

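```bash
python3 -m crank '{"delta_pos": [[0.001,0,0.026],[0,0,0.026],[0,0,0.024],[0,0,0],[0,0,0]], "twist": [0,0,0,0,0]}'
for i in 1 2 3; do python3 -m crank '{"delta_pos": [[0,0,0.002],[0,0,0]], "twist": [0,0]}' | grep -E "pos|force"; done
```

```text
clock: 10.3
position: [533.8, 213.5, 107.3]
ee_rot: [0.678, 0.735, -0.002, -0.0]
contact_force: [-0.2, 0.8, -0.5]
gripper_width: 42.8
position: [535.1, 214.9, 107.5]
contact_force: [-0.0, -0.3, -0.2]
position: [534.6, 214.9, 104.9]
contact_force: [-1.6, 0.5, -1.4]
position: [534.2, 214.7, 102.0]
contact_force: [0.1, -0.5, -1.3]
```

```bash
for i in 1 2; do python3 -m crank '{"delta_pos": [[0,0,0.002],[0,0,0]], "twist": [0,0]}' | grep -E "pos|force"; done
```

```text
position: [534.1, 214.7, 99.6]
contact_force: [0.1, 0.2, -0.6]
position: [534.7, 214.9, 98.5]
contact_force: [0.3, -0.7, 3.8]
```

```bash
python3 -m crank '{"delta_pos": [[0,0,0],[0,0,0],[0,0,0],[0,0,0],[0,0,0]], "twist": [0,0,0,0,0]}' 0.75
python3 -m crank '{"delta_pos": [[0,0,-0.02],[0,0,-0.03],[0,0,-0.035],[0,0,-0.035],[0,0,-0.03],[0,0,0],[0,0,0]], "twist": [0,0,0,0,0,0,0]}'
python3 -c "
from h import *
shot('wrist','w8');shot('top','t8');go(676,27,250,94.9)"
```

```text
clock: 11.55
position: [534.3, 214.7, 97.8]
ee_rot: [0.677, 0.736, -0.0, -0.0]
contact_force: [0.3, 0.8, 0.5]
gripper_width: 64.3
clock: 12.13
position: [534.8, 215.1, 250.1]
ee_rot: [0.677, 0.736, 0.003, 0.0]
contact_force: [-0.3, 0.6, -0.3]
gripper_width: 64.0
at [533.6 214.4 247. ] phi 94.7 d_tool [-198.5  126.5   -3.1] rows 6 each(m) [-0.0331  0.0211 -0.0005]
twist -0.003
```

View pics/w8.png

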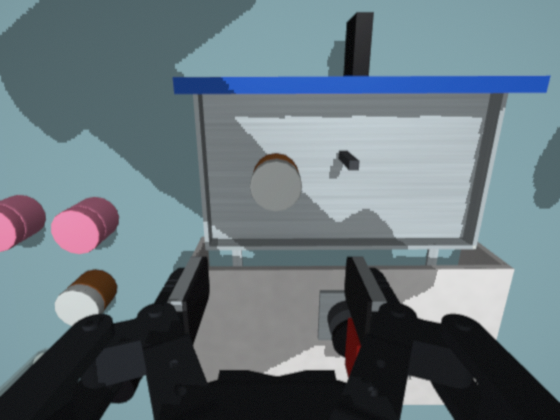

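View pics/t8.png

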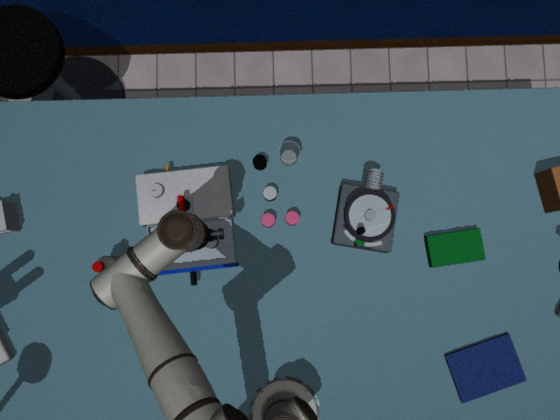

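The first jar stands in the tray, with its lid at (276,183). On to the second jar, with its lid at (80,303) in the wrist view and (270,192) in the top view.

```bash
python3 -m crank '{"delta_pos": [[-0.033,0.021,0],[-0.033,0.021,0],[-0.033,0.021,0],[-0.033,0.021,0],[-0.033,0.021,0],[-0.033,0.02,0],[0,0,0],[0,0,0]], "twist": [0,0,0,0,0,0,0,0]}' 1
python3 - <<'E'
from h import *
p,d,st=shot('wrist','w9'); q=lid(p,st,230,330,140,240); go(q[0],q[1],83,94.9)
E
```

```text
clock: 12.9
position: [675.3, 25.5, 244.6]
ee_rot: [0.679, 0.734, -0.002, -0.002]
contact_force: [-0.4, 0.1, -0.4]
gripper_width: 85.7
ellipse ((278.9478759765625, 192.3858184814453), (47.0505485534668, 49.665740966796875), 86.7938003540039)
[676.1  25.7  44. ]
at [674.7  26.8 245.2] phi 94.6 d_tool [ -1.2   2.  162.2] rows 5 each(m) [-0.0002  0.0004  0.0324]
twist -0.005
```

View pics/w9.png

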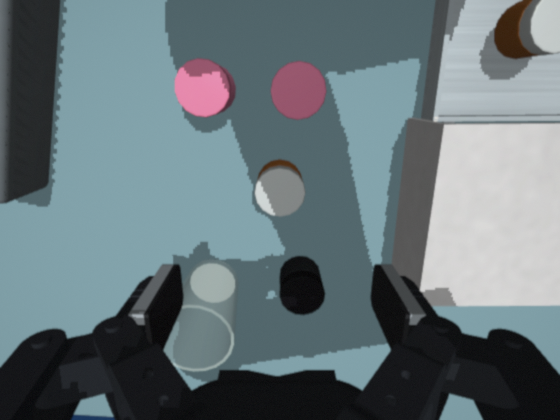

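```bash
python3 -m crank '{"delta_pos": [[0,0.001,0.033],[0,0,0.033],[0,0,0.033],[0,0,0.033],[0,0,0.03],[0,0,0]], "twist": [0,0,0,0,0,0]}'
python3 -m crank '{"delta_pos": [[0,0,0],[0,0,0],[0,0,0],[0,0,0],[0,0,0],[0,0,0]], "twist": [0,0,0,0,0,0]}' 0
python3 -m crank '{"delta_pos": [[0,0,-0.03],[0,0,-0.03],[0,0,-0.03],[0,0,-0.03],[0,0,0],[0,0,0]], "twist": [0,0,0,0,0,0]}'
python3 -c "
from h import *
shot('wrist','w10')
go(524.3,337.6,200,94.9)"
```

```text
clock: 13.45
position: [671.0, 28.5, 78.2]
ee_rot: [0.677, 0.736, -0.006, -0.005]
contact_force: [0.4, 0.0, -1.4]
gripper_width: 85.7
clock: 13.95
position: [677.7, 28.4, 89.1]
ee_rot: [0.677, 0.736, 0.002, 0.002]
contact_force: [-0.7, 1.2, 6.8]
gripper_width: 42.1
clock: 14.45
position: [676.9, 28.0, 209.2]
ee_rot: [0.677, 0.736, 0.003, 0.001]
contact_force: [-0.5, -0.8, -1.2]
gripper_width: 42.4
at [675.8  27.8 206.8] phi 94.7 d_tool [ 321.1 -125.6    7. ] rows 9 each(m) [ 0.0357 -0.014   0.0008]
twist -0.003
```

View pics/w10.png

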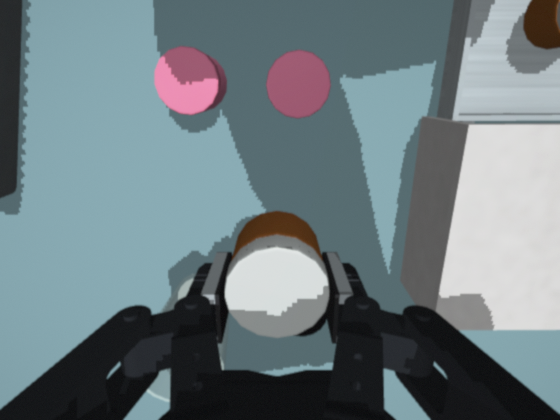

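```bash
python3 -m crank '{"delta_pos": [[0.0355,-0.02,0],[0.0355,-0.02,0],[0.0355,-0.02,0],[0.0355,-0.018,0],[0.0355,-0.016,0],[0.0355,-0.012,0],[0.0355,-0.01,0],[0.0355,-0.006,0]], "twist": [0,0,0,0,0,0,0,0]}'
python3 -m crank '{"delta_pos": [[0.0355,-0.004,0],[0,0,0],[0,0,0],[0,0,0]], "twist": [0,0,0,0]}'
python3 -c "
from h import *
shot('wrist','w11');go(524.3,337.6,110,94.9)"
```

```text
clock: 15.17
position: [528.8, 301.5, 204.3]
ee_rot: [0.677, 0.736, -0.002, -0.0]
contact_force: [0.3, 0.6, -0.5]
gripper_width: 42.5
clock: 15.5
position: [523.5, 335.2, 204.3]
ee_rot: [0.677, 0.736, -0.002, -0.0]
contact_force: [0.9, -0.3, -0.5]
gripper_width: 42.4
at [523.9 334.7 204.6] phi 94.7 d_tool [ 3.   0.9 94.6] rows 3 each(m) [0.001  0.0003 0.0315]
twist -0.004
```

View pics/w11.png

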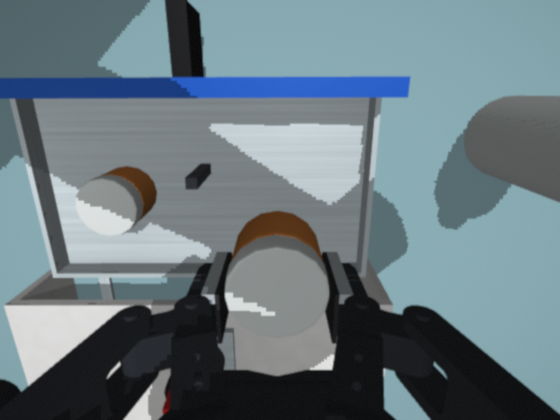

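```bash
python3 -m crank '{"delta_pos": [[0.002,0,0.032],[0,0,0.032],[0,0,0.03],[0,0,0],[0,0,0]], "twist": [0,0,0,0,0]}'
for i in 1 2 3 4; do python3 -m crank '{"delta_pos": [[0,0,0.002],[0,0,0]], "twist": [0,0]}' | grep -E "pos|force"; done
```

```text
clock: 15.97
position: [524.0, 335.9, 110.5]
ee_rot: [0.678, 0.735, -0.002, 0.0]
contact_force: [0.6, 0.2, 0.5]
gripper_width: 42.5
position: [525.2, 338.2, 112.0]
contact_force: [-0.1, 0.5, -0.7]
position: [524.4, 338.1, 109.3]
contact_force: [0.2, -0.4, -1.7]
position: [524.0, 337.9, 106.2]
contact_force: [-0.2, -0.6, -1.3]
position: [523.9, 337.7, 103.6]
contact_force: [0.3, 0.2, -2.1]
```

```bash
for i in 1 2 3; do python3 -m crank '{"delta_pos": [[0,0,0.001],[0,0,0]], "twist": [0,0]}' | grep -E "pos|force"; done
```

```text
position: [524.0, 337.8, 102.6]
contact_force: [-0.4, -0.2, -1.0]
position: [524.0, 337.7, 101.7]
contact_force: [0.1, -0.7, -1.8]
position: [524.2, 337.9, 101.2]
contact_force: [0.5, -0.1, 0.4]
```

```bash
for i in 1 ; do python3 -m crank '{"delta_pos": [[0,0,0.001],[0,0,0]], "twist": [0,0]}' | grep -E "pos|force"; done
python3 -m crank '{"delta_pos": [[0,0,0],[0,0,0],[0,0,0],[0,0,0],[0,0,0]], "twist": [0,0,0,0,0]}' 0.75
python3 -m crank '{"delta_pos": [[0,0,-0.02],[0,0,-0.03],[0,0,-0.035],[0,0,-0.035],[0,0,-0.03],[0,0,0],[0,0,0]], "twist": [0,0,0,0,0,0,0]}'
python3 -c "
from h import *
shot('wrist','w12');shot('top','t12');go(414,267.5,250,94.9)"
```

```text
position: [524.4, 337.9, 101.1]
contact_force: [-2.0, -1.7, 4.5]
clock: 17.72
position: [524.0, 337.8, 99.7]
ee_rot: [0.677, 0.736, -0.0, -0.0]
contact_force: [0.4, -0.6, -0.1]
gripper_width: 63.9
clock: 18.3
position: [524.5, 338.3, 252.3]
ee_rot: [0.677, 0.736, 0.003, -0.0]
contact_force: [0.2, -0.4, -0.2]
gripper_width: 63.8
at [523.5 337.4 248.9] phi 94.7 d_tool [ -60.7 -114.9   -0.9] rows 4 each(m) [-0.0152 -0.0287 -0.0002]
twist -0.003
```

View pics/w12.png

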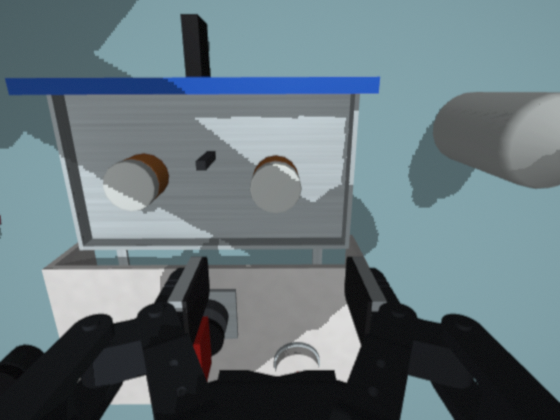

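View pics/t12.png

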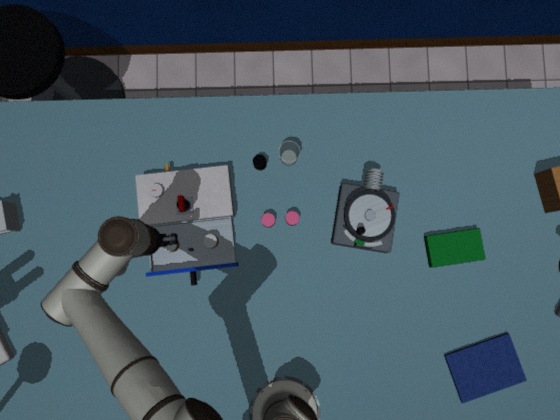

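Both jars stand in the tray, with lids at (132,185) and (276,187), and no amber jar is left on the bench. I check their positions in the tray frame.

```bash
python3 -c "
from h import *
st=arm.read_state()
po=px('wrist',209,156,60,st); print('post',po.round(1))
c=np.array([519.5,275]);X=np.array([.9965,.083]);Y=np.array([-.083,.9965])
for u,v in ((132,185),(276,187)):
  q=px('wrist',u,v,56,st)[:2]; print((X@(q-c)).round(1),(Y@(q-c)).round(1))
print((X@(po[:2]-c)).round(1),(Y@(po[:2]-c)).round(1))
# knob estimate (top of plate etc.)
p=cv2.imread('pics/t4.png');h=cv2.cvtColor(p,cv2.COLOR_BGR2HSV)
m=(((h[...,0]<8)|(h[...,0]>172))&(h[...,1]>150)&(h[...,2]>70)).astype(np.uint8)
n,l,s,cc=cv2.connectedComponentsWithStats(m)
for i in range(1,n):
  if s[i,4]>8: print(cc[i].round(1),s[i])
"
```

```text
post [496.1 279.4  60. ]
2.0 -59.8
3.7 59.4
-23.0 6.3
[180.3 203.1] [178 196   6  15  78]
[389.9 206.9] [387 205   6   4  14]
[ 97.1 266.3] [ 92 262  11  10  83]
```

```bash
python3 -m crank '{"delta_pos": [[-0.015,-0.029,0],[-0.015,-0.029,0],[-0.015,-0.029,0],[-0.015,-0.028,0],[0,0,0],[0,0,0]], "twist": [0,0,0,0,0,0]}' 1
python3 -c "
from h import *
shot('wrist','w13');go(414,267.5,100,94.9)"
```

```text
clock: 18.9
position: [413.1, 267.3, 248.9]
ee_rot: [0.677, 0.736, -0.001, 0.0]
contact_force: [0.1, 1.0, 0.7]
gripper_width: 85.3
at [414.2 268.3 249.2] phi 94.8 d_tool [ -0.7  -0.2 149.2] rows 4 each(m) [-0.0002 -0.      0.0373]
twist -0.002
```

View pics/w13.png

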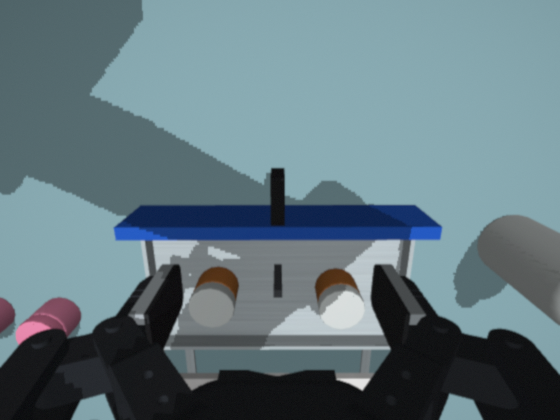

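```bash
python3 -m crank '{"delta_pos": [[0,0,0.037],[0,0,0.037],[0,0,0.037],[0,0,0.037],[0,0,0],[0,0,0]], "twist": [0,0,0,0,0,0]}'
python3 -m crank '{"delta_pos": [[0,0,0],[0,0,0],[0,0,0],[0,0,0],[0,0,0],[0,0,0]], "twist": [0,0,0,0,0,0]}' 0
python3 -m crank '{"delta_pos": [[0,0.006,0],[0,0.01,0],[0,0.012,0],[0,0.012,0],[0,0.012,0],[0,0.012,0],[0,0.012,0],[0,0.012,0]], "twist": [0,0,0,0,0,0,0,0]}'
python3 -m crank '{"delta_pos": [[0,0.012,0],[0,0.012,0],[0,0.01,0],[0,0.008,0],[0,0.006,0],[0,0,0],[0,0,0]], "twist": [0,0,0,0,0,0,0]}'
```

```text
clock: 19.45
position: [414.6, 268.3, 99.9]
ee_rot: [0.677, 0.736, -0.003, 0.0]
contact_force: [0.3, 0.1, 0.7]
gripper_width: 85.4
clock: 19.95
position: [414.5, 268.2, 102.9]
ee_rot: [0.677, 0.736, 0.0, 0.0]
contact_force: [8.2, -22.7, 13.0]
gripper_width: 12.5
clock: 20.62
position: [502.3, 275.3, 103.1]
ee_rot: [0.677, 0.736, -0.001, 0.0]
contact_force: [-2.6, -0.1, 7.1]
gripper_width: 11.1
clock: 21.2
position: [551.0, 279.5, 103.1]
ee_rot: [0.677, 0.736, 0.001, 0.001]
contact_force: [1.7, -3.1, 5.9]
gripper_width: 11.1
```

```bash
for i in 1 2 3 4; do python3 -m crank '{"delta_pos": [[0,0.003,0],[0,0,0]], "twist": [0,0]}' | grep -E "pos|force";done
```

```text
position: [553.1, 279.7, 103.1]
contact_force: [0.6, -3.4, 6.6]
position: [555.9, 279.9, 103.1]
contact_force: [-0.7, -3.6, 6.9]
position: [557.8, 280.1, 103.1]
contact_force: [-4.5, -2.1, 9.7]
position: [558.1, 280.2, 103.1]
contact_force: [-14.7, -1.3, 14.0]
```

```bash
python3 -m crank '{"delta_pos": [[0,0.002,0],[0,-0.004,0],[0,0,0]], "twist": [0,0,0]}'
python3 -m crank '{"delta_pos": [[0,0,0],[0,0,0],[0,0,0],[0,0,0],[0,0,0],[0,0,-0.035],[0,0,-0.035],[0,0,-0.035]], "twist": [0,0,0,0,0,0,0,0]}' 1
python3 -m crank '{"delta_pos": [[0,0,-0.035],[0,0,-0.02],[0,0,0],[0,0,0]], "twist": [0,0,0,0]}'
python3 -c "
from h import *
print(px('top',180.3,203.1,135))
shot('wrist','w14');shot('top','t14');go(634,286,265,-85.1)"
```

```text
clock: 22.12
position: [557.8, 280.1, 103.1]
ee_rot: [0.677, 0.736, -0.001, -0.0]
contact_force: [-5.7, -1.2, 9.7]
gripper_width: 11.4
clock: 22.78
position: [559.7, 280.3, 207.3]
ee_rot: [0.677, 0.736, -0.001, -0.0]
contact_force: [-0.4, 0.2, -0.3]
gripper_width: 85.3
clock: 23.12
position: [560.1, 280.8, 263.3]
ee_rot: [0.677, 0.736, 0.002, -0.0]
contact_force: [0.3, -0.3, -1.2]
gripper_width: 85.1
[638.51353381 287.0084355  135.        ]
at [559.3 280.2 260.4] phi 94.7 d_tool [-0.4 74.9 -4.7] rows 2 each(m) [-0.0002  0.0374 -0.0024]
twist 3.138
```

View pics/w14.png

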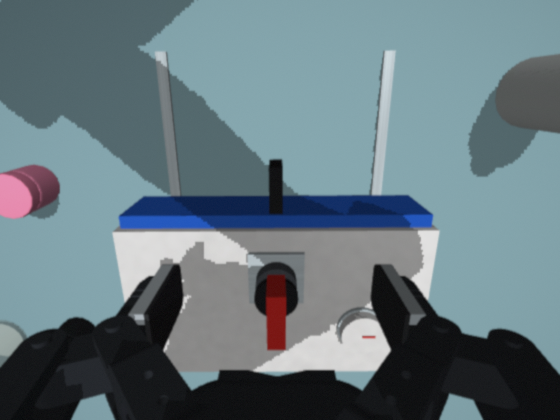

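View pics/t14.png

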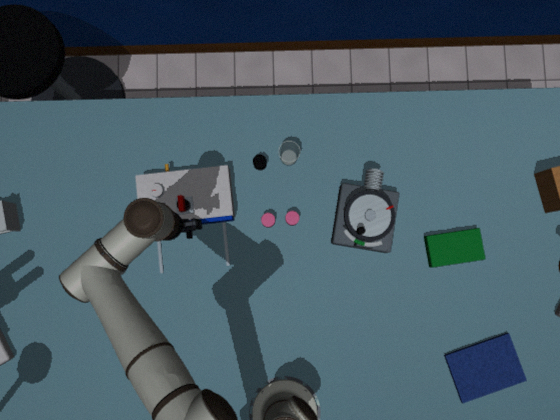

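The tray is home (the panel sits against the hood at row 229), and the red bar runs from (277,275) to (276,349), aligned with the tool. I turn the hand by -π to have wrist range for the clockwise turn.

```bash
for k in 1; do
python3 -m crank '{"delta_pos": [[0,0.035,0],[0,0.035,0],[0,0,0],[0,0,0],[0,0,0],[0,0,0],[0,0,0],[0,0,0]], "twist": [0,0,-0.12,-0.12,-0.12,-0.12,-0.12,-0.12]}' | grep -E pos
python3 -m crank '{"delta_pos": [[0,0,0],[0,0,0],[0,0,0],[0,0,0],[0,0,0],[0,0,0],[0,0,0],[0,0,0]], "twist": [-0.12,-0.12,-0.12,-0.12,-0.12,-0.12,-0.12,-0.12]}' | grep pos
python3 -m crank '{"delta_pos": [[0,0,0],[0,0,0],[0,0,0],[0,0,0],[0,0,0],[0,0,0],[0,0,0],[0,0,0]], "twist": [-0.12,-0.12,-0.12,-0.12,-0.12,-0.12,-0.12,-0.12]}'|grep pos
python3 -m crank '{"delta_pos": [[0,0,0],[0,0,0],[0,0,0],[0,0,0],[0,0,0],[0,0,0],[0,0,0]], "twist": [-0.12,-0.12,-0.12,-0.12,-0.018,0,0]}'; done
python3 -c "
from h import *
shot('wrist','w15');print(arm.read_state()['joints'].round(2));go(637.5,287,181,-85.1)"
```

```text
position: [629.3, 286.1, 259.1]
position: [629.2, 286.1, 259.2]
position: [629.2, 286.1, 259.2]
clock: 25.8
position: [629.5, 286.3, 260.6]
ee_rot: [0.734, -0.679, -0.0, 0.001]
contact_force: [0.2, 0.9, 0.5]
gripper_width: 85.4
[ 0.66  0.53  0.13 -0.   -1.18  0.99]
at [629.5 286.3 261. ] phi -85.6 d_tool [-0.2 -8.1 80. ] rows 3 each(m) [-0.0001 -0.0027  0.0267]
twist -0.008
```

View pics/w15.png

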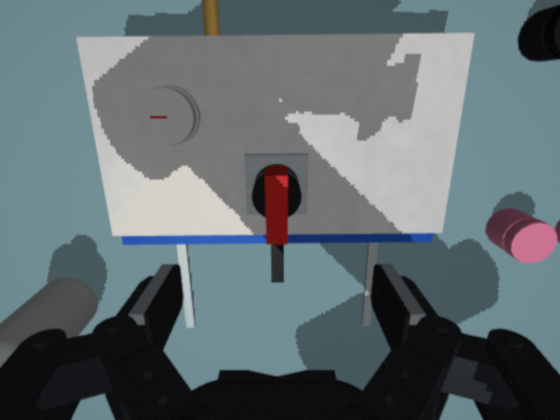

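```bash
python3 -c "
from h import *
st=arm.read_state()
for v in (176,180,192,195,243): print(v,px('wrist',276.5,v,135,st).round(1))
cv2.imwrite('pics/w15c.png',cv2.resize(cv2.imread('pics/w15.png')[140:260,220:340],None,fx=4,fy=4))
"
```

```text
176 [662.5 286.8 135. ]
180 [660.  286.6 135. ]
192 [652.3 286.  135. ]
195 [650.4 285.9 135. ]
243 [617.6 283.3 135. ]
```

View pics/w15c.png

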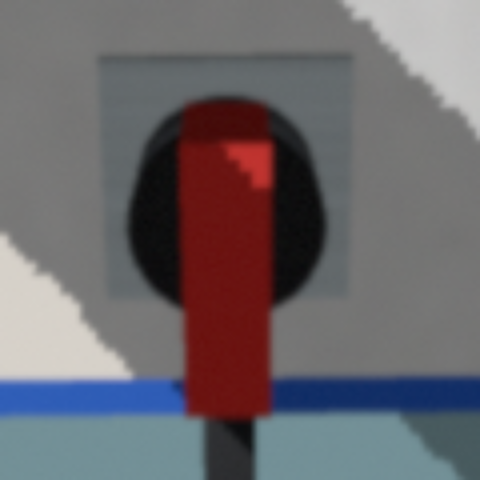

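The bar's top face spans rows 175–244 at column 277, so its centre is at about (640,285).

```bash
python3 -m crank '{"delta_pos": [[0,-0.0095,0],[0,0,0.026],[0,0,0.026],[0,0,0.026],[0,0,0],[0,0,0],[0,0,0]], "twist": [-0.008,0,0,0,0,0,0]}'
python3 -c "
from h import *
go(639,286,181,-85.1)"
```

```text
clock: 26.43
position: [640.0, 287.5, 185.5]
ee_rot: [0.737, -0.676, 0.001, -0.001]
contact_force: [-0.5, -0.3, 1.3]
gripper_width: 85.9
at [640.  287.5 185.5] phi -85.0 d_tool [1.4 1.1 4.5] rows 1 each(m) [0.0014 0.0011 0.0045]
twist 0.002
```

```bash
python3 -m crank '{"delta_pos": [[0.0005,0.001,0.004],[0,0,0],[0,0,0]], "twist": [0,0,0]}'
python3 -m crank '{"delta_pos": [[0,0,0],[0,0,0],[0,0,0],[0,0,0],[0,0,0],[0,0,0],[0,0,0]], "twist": [0,0,0,0,0,0,0]}' 0
python3 -m crank '{"delta_pos": [[0,0,0.002],[0,0,0.002],[0,0,0.002],[0,0,0.002],[0,0,0],[0,0,0]], "twist": [0,0,0,0,0,0]}'
```

```text
clock: 26.68
position: [638.4, 286.7, 181.1]
ee_rot: [0.737, -0.676, 0.0, -0.001]
contact_force: [0.2, 0.4, 0.1]
gripper_width: 85.4
clock: 27.27
position: [638.2, 286.8, 180.2]
ee_rot: [0.737, -0.676, -0.0, -0.0]
contact_force: [-0.4, 0.7, -0.2]
gripper_width: 12.9
clock: 27.77
position: [638.2, 286.8, 172.8]
ee_rot: [0.737, -0.675, 0.0, -0.0]
contact_force: [-3.3, 2.1, 6.0]
gripper_width: 13.1
```

```bash
python3 -m crank '{"delta_pos": [[0,0,0.001],[0,0,0],[0,0,0],[0,0,0],[0,0,0],[0,0,0]], "twist": [0,0.1,0.1,0.1,0.1,0]}'
python3 -m crank '{"delta_pos": [[0,0,0],[0,0,0],[0,0,0],[0,0,0],[0,0,0],[0,0,0],[0,0,0]], "twist": [0.1,0.1,0.1,0.1,0.1,0,0]}'
python3 -m crank '{"delta_pos": [[0,0,0],[0,0,0],[0,0,0],[0,0,0],[0,0,0],[0,0,0],[0,0,0],[0,0,0]], "twist": [0.1,0.1,0.1,0.1,0.1,0.1,0,0]}'
```

```text
clock: 28.27
position: [638.2, 287.1, 172.0]
ee_rot: [-0.587, 0.809, 0.0, 0.001]
contact_force: [-3.2, 1.6, 6.1]
gripper_width: 12.9
clock: 28.85
position: [638.3, 287.3, 172.1]
ee_rot: [-0.37, 0.929, 0.0, 0.001]
contact_force: [-3.2, 3.0, 7.0]
gripper_width: 13.2
clock: 29.52
position: [638.5, 287.5, 172.3]
ee_rot: [-0.079, 0.997, 0.001, 0.001]
contact_force: [-3.5, 3.3, 6.5]
gripper_width: 12.7
```

```bash
python3 -m crank '{"delta_pos": [[0,0,0],[0,0,0],[0,0,0],[0,0,0],[0,0,0],[0,0,0],[0,0,-0.03],[0,0,-0.03]], "twist": [0,0,0,0,0,0,0,0]}' 1
python3 -m crank '{"delta_pos": [[0,0,-0.03],[0,0,-0.03],[0,0,0],[0,0,0]], "twist": [0,0,0,0]}'
python3 -c "
from h import *
p,d,st=shot('wrist','w16');shot('side','s16');print(phi())"
```

```text
clock: 30.18
position: [637.3, 285.8, 228.8]
ee_rot: [-0.079, 0.997, -0.002, -0.003]
contact_force: [1.2, 1.1, 0.7]
gripper_width: 85.9
clock: 30.52
position: [638.7, 286.8, 293.7]
ee_rot: [-0.079, 0.997, 0.001, 0.002]
contact_force: [-0.1, -0.6, -0.3]
gripper_width: 85.7
-170.9638564764246
```

View pics/w16.png

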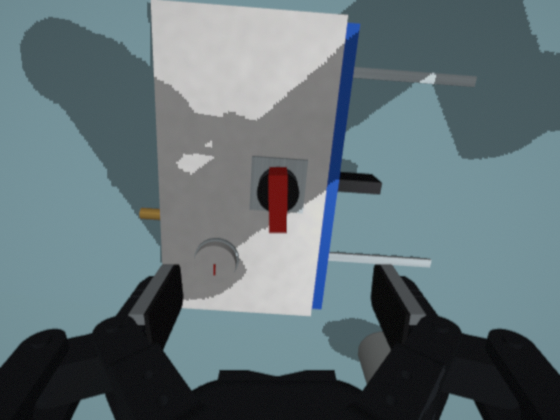

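View pics/s16.png

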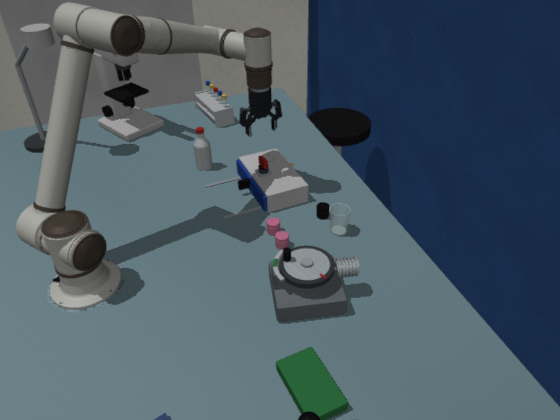

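The bar now lies crosswise to the hood, from (278,167) to (278,232). I check its height using depth.

Run:
```python
from h import *
st=arm.read_state(); p,d=imaging.get_image('wrist'); f,cx,cy,T=cam('wrist',st)
def P(u,v):
    z=d[v-2:v+3,u-2:u+3]; z=np.median(z[z>0]); return (T@np.array([(u-cx)/f*z,-(v-cy)/f*z,-z,1]))[:3].round(1)
print('bar',P(278,205),P(278,220),'roof',P(230,100),P(300,250))
go(545,-231,300)
print(px('top',360.75,230.5,160),px('top',370,215,123))
```

```text
bar [637.7 282.8 129.3] [635.8 294.7 128.9] roof [688.9 217.1  70.1] [605.6 345.4  69.9]
at [637.6 286.2 289.3] phi -171.0 d_tool [ 172.8 -496.3   -9.8] rows 14 each(m) [ 0.0123 -0.0354 -0.0007]
[ 543.87004853 -230.10537276  160.        ] [ 590.71495905 -265.19723775  123.        ]
```

The knob top is at 129 mm, 6 mm down: it has caught. On to the hand-wheel.

```bash
python3 -m crank '{"delta_pos": [[0.012,-0.0355,0],[0.012,-0.0355,0],[0.012,-0.0355,0],[0.012,-0.0355,0],[0.012,-0.0355,0],[0.012,-0.0355,0],[0.012,-0.0355,0]], "twist": [0,0,0,0,0,0,0]}' | grep pos
python3 -m crank '{"delta_pos": [[0.012,-0.0355,0],[0.012,-0.0355,0],[0.012,-0.0355,0],[0.012,-0.0355,0],[0.012,-0.0355,0],[0.012,-0.0355,0],[0.012,-0.0355,0],[0,0,0]], "twist": [0,0,0,0,0,0,0,0]}'
python3 -m crank '{"delta_pos": [[0,0,0],[0,0,0]], "twist": [0,0]}'
python3 - <<'E'
from h import *
p,d,st=shot('wrist','w17');shot('top','t17',(310,150,430,270),4);go(544,-230,290)
E
```

```text
position: [593.2, 26.1, 289.4]
clock: 31.92
position: [548.6, -235.8, 289.1]
ee_rot: [-0.076, 0.997, -0.0, -0.002]
contact_force: [0.4, 0.4, -0.9]
gripper_width: 85.2
clock: 32.08
position: [550.1, -230.8, 289.6]
ee_rot: [-0.079, 0.997, 0.0, -0.001]
contact_force: [-0.4, -0.5, -1.0]
gripper_width: 85.7
at [ 550.6 -229.7  290.3] phi -170.9 d_tool [6.6 0.8 0.3] rows 1 each(m) [0.0066 0.0008 0.0003]
```

View pics/w17.png

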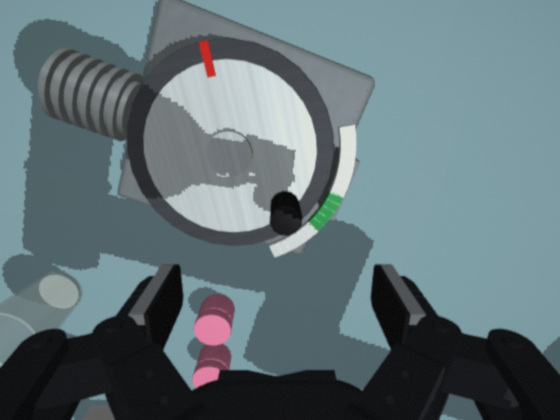

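Run:
```python
from h import *
p=cv2.imread('pics/w17.png'); cv2.imwrite('pics/w17c.png',cv2.resize(p[20:270,110:370],None,fx=2.3,fy=2.3))
st=arm.read_state()
print('axis',px('wrist',228,150,123,st), px('wrist',231,141,123,st)); print('grip',px('wrist',286,222,160,st))
```

```text
axis [ 592.58624434 -266.51814308  123.        ] [ 591.19966532 -273.27253273  123.        ]
grip [ 545.4109965  -232.64640417  160.        ]
```

View pics/w17c.png

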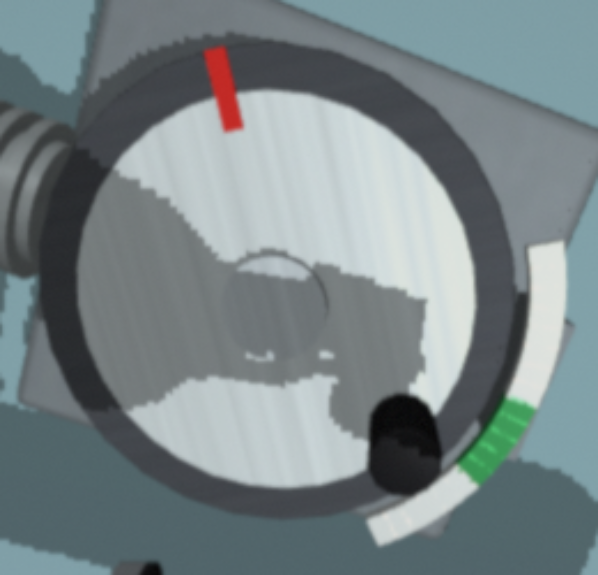

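View pics/t17.png

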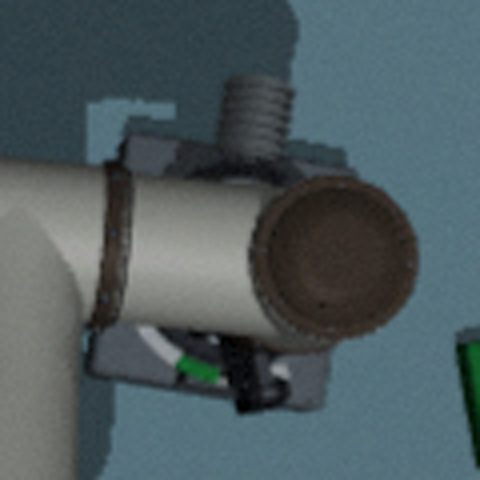

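```bash
python3 -c "
from h import *
go(546.4,-233,201)"
```

```text
at [ 550.6 -229.7  290.3] phi -170.9 d_tool [ 4.6 -2.6 89.3] rows 3 each(m) [ 0.0015 -0.0009  0.0298]
```

```bash
python3 -m crank '{"delta_pos": [[0.0045,-0.0025,0],[0,0,0.03],[0,0,0.03],[0,0,0.028],[0,0,0],[0,0,0],[0,0,0]], "twist": [0,0,0,0,0,0,0]}'
python3 -m crank '{"delta_pos": [[0,0,0],[0,0,0],[0,0,0],[0,0,0],[0,0,0],[0,0,0]], "twist": [0,0,0,0,0,0]}' 0
python3 - <<'E'
from h import *
shot('wrist','w18'); s=arm.read_state();print(s['position'],s['contact_force'])
E
```

```text
clock: 32.77
position: [547.6, -233.7, 204.7]
ee_rot: [-0.08, 0.997, -0.001, 0.001]
contact_force: [0.3, -0.9, 0.8]
gripper_width: 85.6
clock: 33.27
position: [545.3, -234.0, 203.7]
ee_rot: [-0.079, 0.997, 0.0, -0.001]
contact_force: [-3.9, 0.6, 4.9]
gripper_width: 20.1
[ 545.32673204 -234.06184265  203.71776873] [-3.99508037  1.00374908  4.89650384]
```

View pics/w18.png

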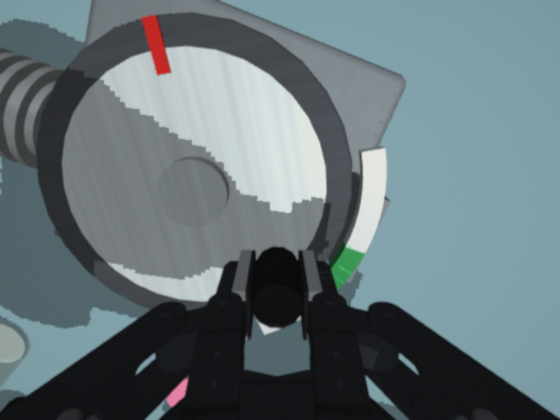

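```bash
cat >> h.py <<'E'
def arc(a0,a1,n,r=55):
    st=arm.read_state(); M=R.from_quat(st['ee_rot']).as_matrix()
    a=np.radians(np.linspace(a0,a1,n+1)); p=np.c_[r*np.cos(a),r*np.sin(a),0*a]
    print(((np.diff(p,axis=0)@M)[:,:2]).round(1).tolist())
E
python3 -c "
from h import *
arc(142.3,106.3,6); arc(106.3,70.3,6); arc(70.3,40.3,5)"
```

```text
[[-4.4, 3.7], [-4.8, 3.2], [-5.1, 2.7], [-5.3, 2.2], [-5.5, 1.6], [-5.7, 1.0]]
[[-5.7, 0.4], [-5.8, -0.2], [-5.7, -0.8], [-5.6, -1.4], [-5.4, -1.9], [-5.2, -2.5]]
[[-4.9, -3.0], [-4.6, -3.5], [-4.2, -4.0], [-3.7, -4.4], [-3.2, -4.8]]
```

```bash
python3 -m crank '{"delta_pos": [[-0.0044,0.0037,0],[-0.0048,0.0032,0],[-0.0051,0.0027,0],[-0.0053,0.0022,0],[-0.0055,0.0016,0],[-0.0057,0.001,0],[0,0,0]], "twist": [0,0,0,0,0,0,0]}'
python3 -m crank '{"delta_pos": [[-0.0057,0.0004,0],[-0.0058,-0.0002,0],[-0.0057,-0.0008,0],[-0.0056,-0.0014,0],[-0.0054,-0.0019,0],[-0.0052,-0.0025,0],[0,0,0]], "twist": [0,0,0,0,0,0,0]}'
```

```text
clock: 33.9
position: [571.9, -214.9, 203.7]
ee_rot: [-0.079, 0.997, 0.001, -0.004]
contact_force: [-6.1, 3.9, 7.6]
gripper_width: 20.6
clock: 34.48
position: [605.2, -214.1, 203.7]
ee_rot: [-0.079, 0.997, 0.002, -0.005]
contact_force: [-7.7, 6.9, 8.7]
gripper_width: 20.1
```

```bash
python3 -m crank '{"delta_pos": [[-0.0049,-0.003,0],[-0.0046,-0.0035,0],[-0.0042,-0.004,0],[-0.0037,-0.0044,0],[-0.0032,-0.0048,0],[0,0,0],[0,0,0]], "twist": [0,0,0,0,0,0,0]}'
python3 - <<'E'
from h import *
shot('wrist','w19'); s=arm.read_state();q=s['position'];print(q,s['contact_force'])
from scipy.optimize import least_squares
P=np.array([[545.3,-234],[571.9,-214.9],[605.2,-214.1],q[:2]])
r=least_squares(lambda c:np.hypot(P[:,0]-c[0],P[:,1]-c[1])-55,[590,-266]);print(r.x,r.fun, np.degrees(np.arctan2(P[:,1]-r.x[1],P[:,0]-r.x[0])))
arc(40,16,4)
E
```

```text
clock: 35.07
position: [631.4, -231.2, 203.8]
ee_rot: [-0.079, 0.997, 0.0, -0.001]
contact_force: [-1.9, 2.2, 3.8]
gripper_width: 20.5
[ 631.67653291 -231.54858267  203.74447899] [-2.43271368  2.04126951  4.46448194]
[ 589.50129488 -266.87477784] [ 0.08634574 -0.12575182  0.06020812  0.01536847] [143.3599198  108.70870642  73.43404499  39.94971363]
[[-2.7, -5.1], [-2.1, -5.3], [-1.6, -5.5], [-1.0, -5.7]]
```

View pics/w19.png

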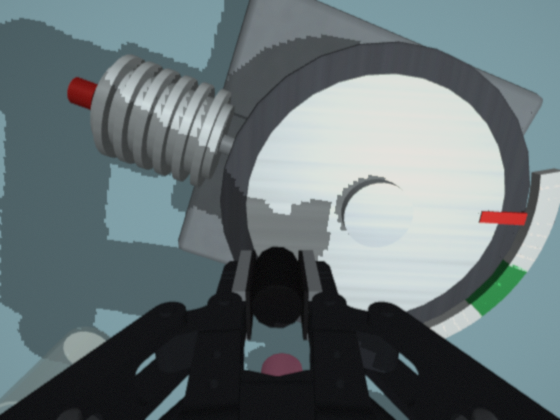

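Run:
```python
from h import *
st=arm.read_state(); c=np.array([589.5,-266.9]); print(proj('wrist',[*c,123],st))
A=lambda q:np.degrees(np.arctan2(q[1]-c[1],q[0]-c[0])).round(1)
p=cv2.imread('pics/w19.png');h=cv2.cvtColor(p,cv2.COLOR_BGR2HSV)
g=((h[...,0]>50)&(h[...,0]<80)&(h[...,1]>120)&(h[...,2]>60)); r=(((h[...,0]<8)|(h[...,0]>172))&(h[...,1]>150)&(h[...,2]>120))
r[:, :450]=0
for nm,m in (('g',g),('r',r)):
    v,u=np.nonzero(m); 
    for z in (105,115,123):
        Q=np.array([px('wrist',a,b,z,st)[:2] for a,b in zip(u,v)])-c
        a=np.degrees(np.arctan2(Q[:,1],Q[:,0]))%360; print(nm,z,len(u),a.mean().round(1),np.percentile(a,[2,98]).round(1),np.hypot(*Q.T).mean().round(1))
_,d=imaging.get_image('wrist'); f,cx,cy,T=cam('wrist',st)
for u,v in ((498,290),(545,190),(400,150)):
    z=d[v,u]; print((T@np.array([(u-cx)/f*z,-(v-cy)/f*z,-z,1]))[:3].round(1))
```

```text
(np.float64(375.02489230242094), np.float64(210.260111289832))
g 105 1053 154.9 [145.7 163.8] 100.7
g 115 1053 155.6 [146.  164.9] 90.6Traceback (most recent call last):
  File "<stdin>", line 10, in <module>
  File "h.py", line 11, in px
    f,cx,cy,T=c or cam(n,st)
                   ~~~^^^^^^
  File "h.py", line 5, in cam
    m=imaging.camera_model(n); f=210/np.tan(np.radians(m['vfov']/2))
ValueError: time passes only in moves, steps and waits
```

```bash
cat > red.py <<'E'
from h import *
import sys
def red(name,fr=450):
    p,d,st=shot('wrist',name); C=cam('wrist',st); c=np.array([589.5,-266.9])
    h=cv2.cvtColor(p,cv2.COLOR_BGR2HSV)
    g=((h[...,0]>50)&(h[...,0]<80)&(h[...,1]>120)&(h[...,2]>60)); r=(((h[...,0]<8)|(h[...,0]>172))&(h[...,1]>150)&(h[...,2]>120)); r[:,:fr]=0
    f,cx,cy,T=C
    for nm,m in (('g',g),('r',r)):
        v,u=np.nonzero(m); z=d[v,u]; P=(T@np.c_[(u-cx)/f*z,-(v-cy)/f*z,-z,np.ones(len(z))].T).T[z>0]
        Q=P[:,:2]-c; a=np.degrees(np.arctan2(Q[:,1],Q[:,0]))%360
        print(nm,len(a),'z',np.median(P[:,2]).round(1),'ang',np.median(a).round(1),np.percentile(a,[2,98]).round(1),'r',np.hypot(*Q.T).mean().round(1))
    q=st['position'][:2]-c; print('grip ang',np.degrees(np.arctan2(q[1],q[0])).round(1),np.hypot(*q).round(1),st['contact_force'].round(1))
    # axis check via bright disc
if __name__=='__main__': red(sys.argv[1],int(sys.argv[2]))
E
python3 red.py w20 450
```

```text
g 1068 z 121.9 ang 156.2 [146.1 165.8] r 84.2
r 506 z 124.4 ang 185.3 [182.6 187.8] r 63.0
grip ang 40.0 55.0 [-2.4  2.   4.5]
```

```bash
python3 -m crank '{"delta_pos": [[-0.0024,-0.0042,0],[-0.002,-0.0043,0],[-0.0016,-0.0044,0],[-0.0013,-0.0046,0],[0,0,0],[0,0,0]], "twist": [0,0,0,0,0,0]}'
python3 red.py w21 450; python3 -c "
from h import *
arc(20,14,2)"
```

```text
clock: 35.67
position: [641.3, -248.3, 203.7]
ee_rot: [-0.079, 0.997, -0.0, -0.001]
contact_force: [-3.6, 0.7, 4.8]
gripper_width: 20.4
g 1154 z 121.8 ang 155.5 [146.  165.8] r 83.5
r 410 z 124.4 ang 164.7 [162.1 167.3] r 63.3
grip ang 19.7 55.1 [-3.6  0.7  4.8]
[[-0.5, -2.8], [-0.3, -2.9]]
```

View pics/w21.png

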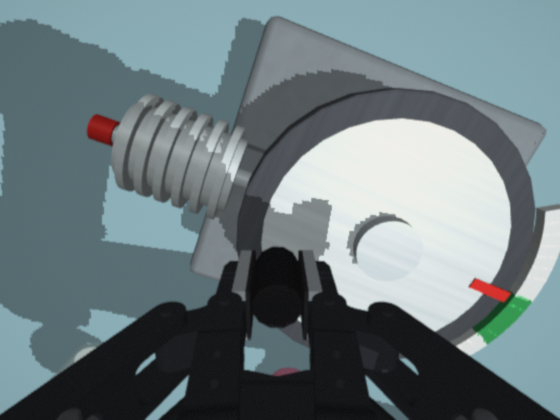

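The red line at (490,290) is just entering the green band; 6° more puts it at about 0.18.

```bash
python3 -m crank '{"delta_pos": [[-0.0005,-0.0028,0],[-0.0003,-0.0028,0],[0,0,0],[0,0,0],[0,0,0]], "twist": [0,0,0,0,0]}'
python3 red.py w22 450
```

```text
clock: 36.13
position: [642.7, -252.7, 203.7]
ee_rot: [-0.079, 0.997, 0.001, -0.001]
contact_force: [-4.3, 5.6, 6.9]
gripper_width: 20.0
g 1087 z 121.8 ang 155.3 [146.1 165.4] r 83.4
r 381 z 124.4 ang 160.3 [157.7 162.8] r 63.4
grip ang 14.9 55.1 [-4.3  5.6  6.9]
```

```bash
python3 -m crank '{"delta_pos": [[0,0,0],[0,0,0],[0,0,0],[0,0,0],[0,0,0],[0,0,0]], "twist": [0,0,0,0,0,0]}' 0.7
python3 red.py w23 450
python3 -m crank '{"delta_pos": [[0,0,-0.02],[0,0,-0.03],[0,0,-0.03],[0,0,-0.03],[0,0,-0.02],[0,0,0],[0,0,0]], "twist": [0,0,0,0,0,0,0]}'
python3 red.py w24 300
```

```text
clock: 36.68
position: [643.7, -253.9, 202.6]
ee_rot: [-0.079, 0.997, -0.0, -0.0]
contact_force: [-0.6, -0.7, -0.5]
gripper_width: 59.5
g 908 z 121.8 ang 157.1 [149.4 165.7] r 83.0
r 387 z 124.4 ang 160.2 [157.7 162.7] r 63.4
grip ang 13.5 55.7 [-0.6 -0.7 -0.5]
clock: 37.32
position: [643.9, -253.7, 334.6]
ee_rot: [-0.079, 0.997, -0.0, 0.002]
contact_force: [-0.4, 1.0, -0.7]
gripper_width: 59.8
g 364 z 121.8 ang 155.7 [146.6 165.2] r 83.6
r 124 z 124.3 ang 160.1 [157.8 162.4] r 64.1
grip ang 13.6 56.0 [-0.4  1.  -0.7]
```

View pics/w24.png

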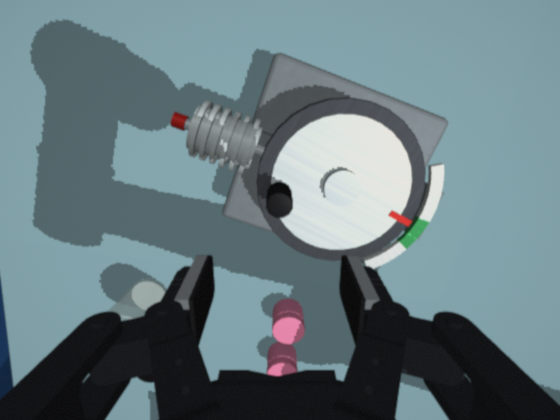

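The wheel rests with the red line (400,218) pointing into the green band. A last look at the whole bench.

```bash
python3 -m crank '{"delta_pos": [[0,0,0],[0,0,0],[0,0,0],[0,0,0],[0,0,0],[0,0,0]], "twist": [0,0,0,0,0,0]}' | grep force; python3 -c "
from h import *
shot('top','t25',(90,130,440,290),2.25);shot('side','s25');print(arm.read_state()['clock'])"; python3 red.py w26 300
```

```text
contact_force: [-0.2, -0.3, 0.5]
37.9667
g 387 z 122.0 ang 155.7 [146.1 165.5] r 83.6
r 129 z 124.4 ang 160.1 [157.8 162.5] r 64.0
grip ang 13.8 55.8 [ 0.2 -0.1  0. ]
```

View pics/t25.png

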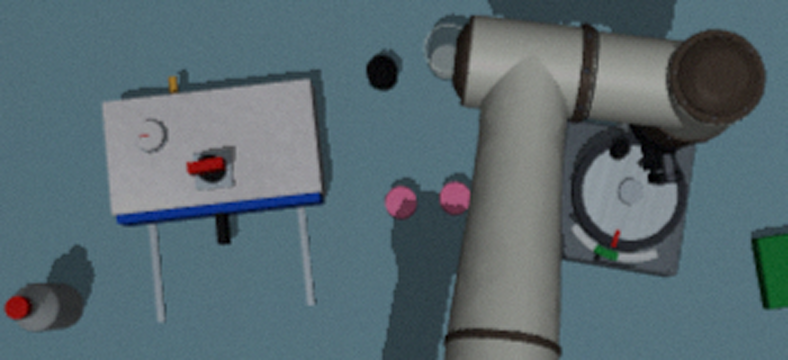

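View pics/s25.png

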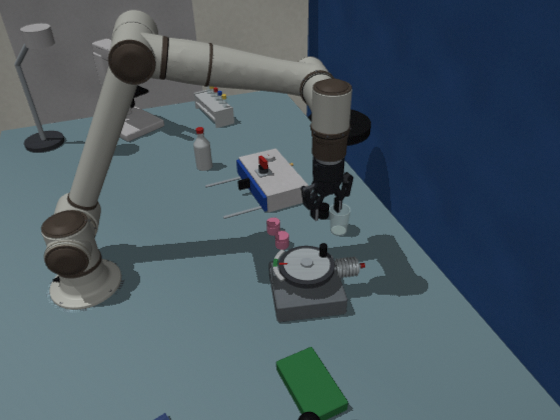

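The tray is home, the bar is crosswise, the red line is in the green band, the bystanders are in place, and there is no amber jar on the bench. I hand in.

```bash
python3 -c "
from bench import job_done
print(job_done())"
```

```text
the job is handed in; nothing more can be done
None
```

I did every step and handed the job in at about 38 s; `job_done()` gave no verdict. Two amber jars were on the bench. I stood both in the tray, pushed the tray home, pressed the red knob down and turned it about 1.5 rad clockwise. Then I turned the wheel past its top and released it.

- **Jars:** both stood upright in the tray before I pushed it in, about ±60 mm along its length and well inside the limits. I couldn't see them afterwards under the hood, so I didn't check them again. No amber jar was left on the bench.
- **Tray:** the blue panel was against the hood, and I felt the end stop when pushing.
- **Knob:** after release the top of the bar was at about 129 mm, 6 mm lower than at the start, and lay crosswise, so it had caught.
- **Wheel:** the red line was in the green band and did not move in the views after release; I estimate about 0.15 rad.
- **Contact and bystanders:** the hand was clear of everything, with about 0 N of contact force. In the pictures the wash bottle, slide box and beaker looked where they had been, though the arm partly hid the beaker in the last views.
- **Disagreements:** the cameras differed by a few millimetres. One check of the tray's lock post came out about 7 mm off, probably because I picked the pixel roughly. No check failed.

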